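# Pin a locator bar and show it to the inspection camera

## Task

The aluminium locator bar lies loose in the slackened machine vise: while it is still in the vise, drop the two longer steel pins from the wooden stand into its two bores, one in each, fully home. Then lift the pinned bar out and present it to the inspection camera: level and pins up, long side facing the lens squarely, the middle of the bar on the lens axis and 150 mm in front of the lens, and finish while still holding it there, at rest. Leave the short pin, the spanner and the oil can alone and do not touch the camera.

Things in the scene. Friction and masses are not known exactly. Their poses are not given: they have to be found in the camera images.
- stand: Plain wooden pin stand fixed to the bench, 160 x 56 mm, 30 mm high; origin at the centre of its underside; x along its length. Three upright holes, 17.6 mm wide and 15 mm deep, in a row along x at -52, 0 and +52 mm, each holding one pin. Which hole has the short pin varies.
- pin_a_mid (a point): One of the two longer pins: plain ground steel pin, 16 mm diameter, 60 mm long, both ends chamfered alike. At the start it stands upright in one of the stand's three holes, its lower end 15 mm above the bench, 45 mm of it standing out of the wood. Point: its centre, 30 mm from either end; z along the pin. When home in a bore this point is 10 mm above the bar's top face. 0.08 to 0.11 kg.
- pin_b_mid (a point): The other longer pin, same as the first: plain ground steel pin, 16 mm diameter, 60 mm long, both ends chamfered alike. At the start it stands upright in one of the stand's three holes, its lower end 15 mm above the bench, 45 mm of it standing out of the wood. Point: its centre, 30 mm from either end; z along the pin. When home in a bore this point is 10 mm above the bar's top face. 0.08 to 0.11 kg.
- pin_short_mid (a point): Bystander: a short pin of the same 16 mm diameter, only 36 mm long, standing in the remaining hole of the stand with 21 mm showing. Point: its centre.
- vise: Steel machine vise fixed to the bench, about 230 mm long (x) and 104 mm wide (y), its screw at the -x end; origin on the bench below the middle of the jaw opening. The jaws are 100 mm wide (y), their tops 67 mm above the bench, stand 39 mm apart and stay so. The bar rests between them on parallels 52 mm above the bench.
- bar: The locator bar: loose aluminium block, 36 mm wide (x), 104 mm long (y), 42 mm high, with a bolt-down lug at each end (22 mm long, 12 mm thick, at the bottom; 148 mm long over all). 0.38 to 0.54 kg. Origin at the centre of its underside. It rests in the vise with its length along the jaws, 1.5 mm clear on either side, its top 94 mm above the bench and its upper 27 mm above the jaws, and lifts straight out.
- bar_center (a point): Centre of the bar, 21 mm above its underside and 21 mm below its top face; axes as the bar's (x across, y along its length, z up).
- bore_a (a point): Centre of the mouth of one pin bore, in the bar's top face, 34 mm from the middle towards the bar's -y end. The bore is blind, 17.6 mm wide (1.6 mm wider than the pin), 20 mm deep, with a 2 mm chamfer; a pin drops in freely and 40 mm of it stays out. z up out of the bore.
- bore_b (a point): The same for the other bore, 34 mm from the middle towards the bar's +y end. Either pin may go in either bore.
- insp: Inspection camera on a column stand fixed to the bench: grey foot 150 x 150 mm, upright column 28 mm thick and 315 mm high, and on it a head with grey housing, black lens and a ring light 80 mm across. Origin at the centre of the foot's underside; the lens looks along +y, level. The head stays where it is set, at a height that varies.
- lens (a point): Centre of the lens front, on the lens axis, 166 mm in front of the column's axis; y points out along the lens axis, z up.
- view (a point): Where the middle of the bar (bar_center) is to be presented: on the lens axis, 150 mm in front of the lens, 210 to 260 mm above the bench. Axes as the lens: y away from the lens, x level across the lens axis (the bar's length is to lie along x, either way round), z up.
- spanner_mid (a point): Bystander: a steel spanner, about 190 mm long, lying on the bench between the vise and the camera. Point: near its middle.
- oilcan_mid (a point): Bystander: a small steel oil can, 72 mm across, 88 mm high without its thin bent spout (tip 130 mm high), on the bench beside the vise, on the camera side. Point: on its axis, 30 mm up.
Not all that is in view belongs to the job. What is shaped like the part that bears pin_b_mid but green or pink is not meant.

How it is judged:
On the way:
1. both longer pins stand fully home in the two bores while the bar still rests in the vise ((((distance between pin_a_mid and bore_a below 0.0135 m and z of pin_a_mid in the frame of bore_a between 0.005 and 0.0125 m and angle between the z axis of pin_a_mid and the z axis of bore_a, either way round below 0.12 rad) and (distance between pin_b_mid and bore_b below 0.0135 m and z of pin_b_mid in the frame of bore_b between 0.005 and 0.0125 m and angle between the z axis of pin_b_mid and the z axis of bore_b, either way round below 0.12 rad)) or ((distance between pin_a_mid and bore_b below 0.0135 m and z of pin_a_mid in the frame of bore_b between 0.005 and 0.0125 m and angle between the z axis of pin_a_mid and the z axis of bore_b, either way round below 0.12 rad) and (distance between pin_b_mid and bore_a below 0.0135 m and z of pin_b_mid in the frame of bore_a between 0.005 and 0.0125 m and angle between the z axis of pin_b_mid and the z axis of bore_a, either way round below 0.12 rad))) and z of bar in the frame of vise below 0.056 m and horizontal distance between bar and vise below 0.03 m), for 0.2 s.
At the end, for the whole second after the job is handed in: Fingers alone hold the bar, at rest; bar_center within 15 mm sideways and in height and 20 mm in distance of the viewing point; level, pins up and long side square to the lens axis, each within 8 degrees; both longer pins home in the two bores within 2.5 mm ((((distance between pin_a_mid and bore_a below 0.0135 m and z of pin_a_mid in the frame of bore_a between 0.005 and 0.0125 m and angle between the z axis of pin_a_mid and the z axis of bore_a, either way round below 0.12 rad) and (distance between pin_b_mid and bore_b below 0.0135 m and z of pin_b_mid in the frame of bore_b between 0.005 and 0.0125 m and angle between the z axis of pin_b_mid and the z axis of bore_b, either way round below 0.12 rad)) or ((distance between pin_a_mid and bore_b below 0.0135 m and z of pin_a_mid in the frame of bore_b between 0.005 and 0.0125 m and angle between the z axis of pin_a_mid and the z axis of bore_b, either way round below 0.12 rad) and (distance between pin_b_mid and bore_a below 0.0135 m and z of pin_b_mid in the frame of bore_a between 0.005 and 0.0125 m and angle between the z axis of pin_b_mid and the z axis of bore_a, either way round below 0.12 rad))) and x of bar_center in the frame of view between -0.015 and 0.015 m and y of bar_center in the frame of view between -0.02 and 0.02 m and z of bar_center in the frame of view between -0.015 and 0.015 m and angle between bar_center's own z axis and vertical below 0.14 rad and angle between the y axis of bar_center and the x axis of view, either way round below 0.14 rad and height (world z) of bar_center above 0.17 m and contact force between bar and the fingers above 2 N and contact force between bar and vise below 0.1 N and contact force between bar and insp below 0.1 N and linear speed of bar below 0.02 m/s and angular speed of bar below 0.1 rad/s); the arm keeps its last pose, push and grip.
It fails at once if the short pin is disturbed (moved more than 20 mm) (distance of pin_short_mid from where it was at the start of the episode above 0.02 m).
It fails at once if the spanner is disturbed (moved more than 30 mm) (distance of spanner_mid from where it was at the start of the episode above 0.03 m).
It fails at once if the oil can is disturbed (moved more than 30 mm) (distance of oilcan_mid from where it was at the start of the episode above 0.03 m).
It fails at once if the inspection camera or its stand is touched (contact force between insp and anything else above 1 N).
It also fails if it takes over 69 s, if anything falls off the work surface, if the arm or the gripper's body presses on something with over 40 N, if the wrist force passes 120 N, or if a joint passes its speed limit or range.

## Robot

A 6-joint arm with a two-finger parallel gripper is mounted at the origin on the work surface. World frame = base frame: x ahead of the robot, y to its left, z up, the work surface at z = 0. Lengths are in m, angles in rad, forces in N, time in s.
With the tool pointing down it reaches from about 0.35 to 0.85 m from the base axis. Payload 8.1 kg.
Tool frame: the origin (TCP) lies between the finger pads; the fingertips stand manip.tcp_to_tips ahead of it and the grasp point (between the pads) lies 2 mm behind it (manip.tcp_to_tips is the distance from the TCP to the fingertips, in m); z points along the fingers, y is the direction in which the jaws open and shut (so a half turn about z gives the same grasp; the last joint's range is limited). The gripper opens to 93 mm and grips with 3 to 60 N. Pads are 15 mm wide; open, the fingers measure 128 mm over their backs; the gripper's body (75 mm by 188 mm) begins 65 mm behind the grasp point.
Start: joints at [-1.319, 0.13, 1.488, -0, 1.523, -0.085], TCP at [0.198, -0.566, 0.236] pointing down, gripper open.
Joint ranges: [-2.96, 2.96], [-0.89, 2.26], [0.02, 2.5], [-1.34, 4.48], [0, 2.73], [-2.66, 2.66]. Speed limits (rad/s): [2.39, 2.39, 2.79, 3.14, 3.14, 3.14].

## Interface

Orientations are given as a unit quaternion [x, y, z, w].
In Python, from plant import manip gives the robot as it stands.
- The arm moves only by the shell command python3 -m inch 'ROWS'. ROWS is JSON, a list of rows, each a list of 5 numbers: the shift along the tool's x, y, z in m, then the turn about the tool's z in rad, then the finger opening in m, from 0 to 0.093. In form: [[dx, dy, dz, turn, gripper], ...]. A call has 1 to 5 rows; each row is the pose to reach, as a shift and turn from the pose measured when the call began, along the tool's axes at that moment; what a row does not reach only later rows make up. A row lasts 1/12 s, in which the tool goes at most 41.7 mm and 7.16 degrees, less where a joint would pass 70% of its speed; a pose out of reach is approached as far as the arm can. A call with a gripper value outside its range is refused whole. The fingers move at their own pace and stop on an object; the grip force is fixed at half the most. Time passes only in rows, so rows that repeat a pose let the fingers close. It gives the time, the measured TCP pose, the force and the opening at its end, in the units of the state.
- manip.get_state(): the state, without advancing time (a new reading comes with each control period).
- manip.camera(name): name is "side" or "top"; returns a dict with "pixels" (480x640x3 uint8, red, green, blue), "mtx" (3x3 intrinsics, pixels), "dist" ([k1, k2, p1, p2, k3] as OpenCV has them; the pictures are not rectified), "camera_from_world" (4x4, takes a point from world to camera coordinates). Camera axes: x right, y down, z forward; pixel columns grow to the right and rows downward; lengths in m; the calibration is good to about 2 mm. A picture is of the moment at which its call begins. There is no depth.
- manip.close_job(): hands the job in, once; it reports no verdict.
Trained networks look in a picture, given as the dict that the camera call returned (one of the last four; its "shot" number tells which), for a name from the list of things; names that differ only in an ending like _2 or _b are one class to them, and where a whole thing is asked for, a point or a joint stands for the part that bears it (a point fixed in the world has none). Each returns a list of dicts, best first, with "p" (0 to 1); they miss things now and then, are a little off and sometimes report something else, mostly with a low value. They report only what shows in the picture. A call takes as long as a camera call. They do not tell look-alikes from the thing itself.
- manip.regions_of(thing, picture): "pixels" (480x640 bool, what is visible of it) and "at" ([column, row] in pixels, amid what is visible of it).
The state is a dict: "t": time; "joint_positions": joint angles; "qvel": joint speeds; "joint_torque": joint torques, N m; "tool_pos": TCP position; "tool_rot": TCP orientation; "wrist_force": force on the tool from outside, world axes, zero at the start; "ft_torque": the same for the moment, N m; "width": finger opening in m.
Only numpy, scipy, OpenCV 4.12 (cv2) and the standard library are available. Lean on these libraries where they do the work, as an engineer would, in place of code of your own. Each camera call takes 0.05 s, during which the arm holds its last target.

## Working session

There is one attempt and no reset: what is moved stays moved. The work goes in short steps, Python scripts to look and compute and a shell command to move; the robot and the scene stay as the last step left them, time stands still between calls to the robot, and variables do not carry over. Pictures are saved under pics/ and viewed, and the job is handed in when it is done.

```bash
ls; mkdir -p pics; cat > h.py <<'E'
import numpy as np, cv2
from plant import manip
def snap(n,f):
    c=manip.camera(n); cv2.imwrite('pics/'+f,c['pixels'][:,:,::-1]); return c
def proj(c,P):
    T=c['camera_from_world'];P=np.atleast_2d(P).astype(float)
    return cv2.projectPoints(P,cv2.Rodrigues(T[:3,:3])[0],T[:3,3],c['mtx'],np.array(c['dist'],float))[0].reshape(-1,2)
def ray(c,px):
    T=c['camera_from_world'];u=cv2.undistortPoints(np.array(px,float).reshape(1,1,2),c['mtx'],np.array(c['dist'],float)).reshape(2)
    R=T[:3,:3];return -R.T@T[:3,3], R.T@np.array([u[0],u[1],1])
def atz(c,px,z):
    o,d=ray(c,px);return o+d*(z-o[2])/d[2]
E
python3 - <<'E'
from h import *
print(manip.get_state(), manip.tcp_to_tips)
for n in('top','side'):
    c=snap(n,n+'0.png'); print(n,c['mtx'],c['dist'],c['camera_from_world'],c['shot'])
    for t in['stand','pin_a_mid','pin_short_mid','vise','bar','insp','lens','spanner_mid','oilcan_mid','bore_a']:
        print(t,[(np.round(r['p'],2),np.round(r['at']).tolist(),int(r['pixels'].sum())) for r in manip.regions_of(t,c)])
print(manip.get_state()['t'])
E
```

```text
pics
{'t': 0.0, 'joint_positions': array([-1.31940777e+00,  1.31145189e-01,  1.48929966e+00,  5.59528497e-06,
        1.52300183e+00, -8.54095863e-02]), 'qvel': array([ 0.00076455, -0.00171092, -0.00036173, -0.0008381 ,  0.00110957,
       -0.00059374]), 'joint_torque': array([ 1.94490975e-03, -5.59836566e+01, -4.91759026e+01,  7.69124413e-02,
        3.52145894e-02, -9.81356402e-05]), 'tool_pos': array([ 0.19816046, -0.56575019,  0.23458578]), 'tool_rot': array([ 9.85853952e-01,  1.67604077e-01, -7.40595711e-05, -9.24056844e-04]), 'wrist_force': array([0.57526302, 0.37047696, 0.00099078]), 'ft_torque': array([0.05319609, 0.02710748, 0.03350501]), 'width': 0.09328557052620659} 0.017
top [[574.42467769   0.         321.57524274]
 [  0.         574.42467769 241.75327333]
 [  0.           0.           1.        ]] [-0.1823431  0.         0.         0.         0.       ] [[ 0.01392437 -0.99978421  0.01541559 -0.11787071]
 [-0.99659623 -0.01512948 -0.0810374   0.53869826]
 [ 0.08125315 -0.01423472 -0.99659184  1.60560312]
 [ 0.          0.          0.          1.        ]] 1
stand [(np.fl
[... 1031 characters left out ...]
.          1.        ]] 2
stand [(np.float64(0.76), [300.0, 425.0], 2462)]
pin_a_mid [(np.float64(0.67), [380.0, 180.0], 3125), (np.float64(0.6), [300.0, 404.0], 246)]
pin_short_mid [(np.float64(0.55), [290.0, 431.0], 109)]
vise [(np.float64(0.94), [339.0, 319.0], 3667), (np.float64(0.18), [320.0, 295.0], 1074)]
bar [(np.float64(0.79), [320.0, 296.0], 1163)]
insp [(np.float64(0.73), [404.0, 241.0], 995), (np.float64(0.56), [380.0, 181.0], 3127)]
lens [(np.float64(0.73), [375.0, 161.0], 1222)]
spanner_mid [(np.float64(0.97), [302.0, 250.0], 395), (np.float64(0.73), [342.0, 320.0], 3685)]
oilcan_mid [(np.float64(0.72), [403.0, 243.0], 897)]
bore_a [(np.float64(0.55), [321.0, 296.0], 1088)]
1.1
```

View images.

```bash
python3 - <<'E'
import cv2
t=cv2.imread('pics/top0.png');s=cv2.imread('pics/side0.png')
cv2.imwrite('pics/top0c.png',cv2.resize(t[180:330,130:490],None,fx=2.2,fy=2.2,interpolation=cv2.INTER_CUBIC))
cv2.imwrite('pics/side0c.png',cv2.resize(s[365:475,220:380],None,fx=5,fy=5,interpolation=cv2.INTER_CUBIC))
E
```

```text
(no output)
```

View pics/top0.png

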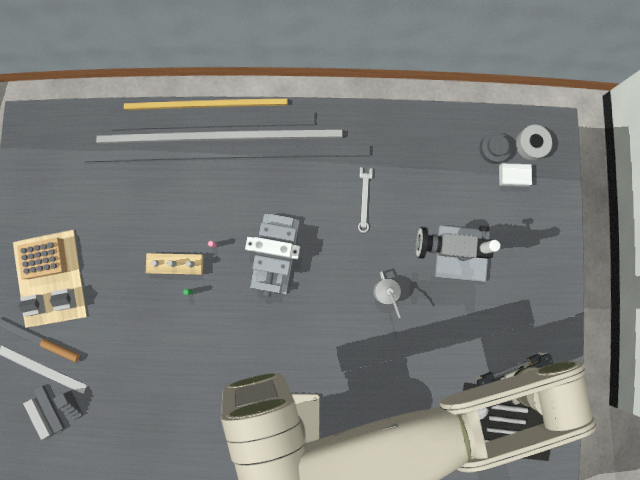

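View pics/side0.png

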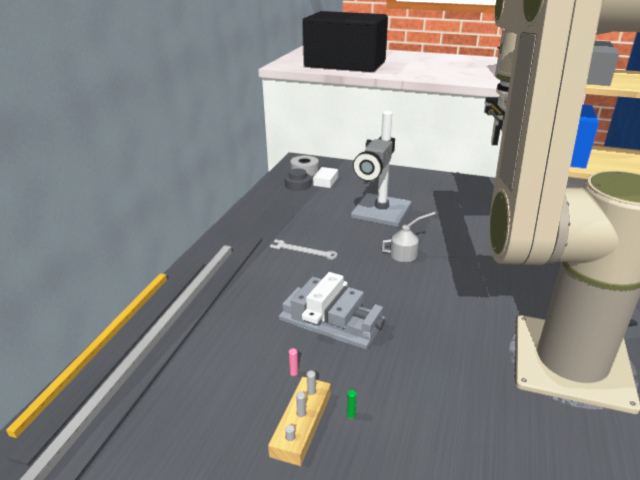

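View pics/top0c.png

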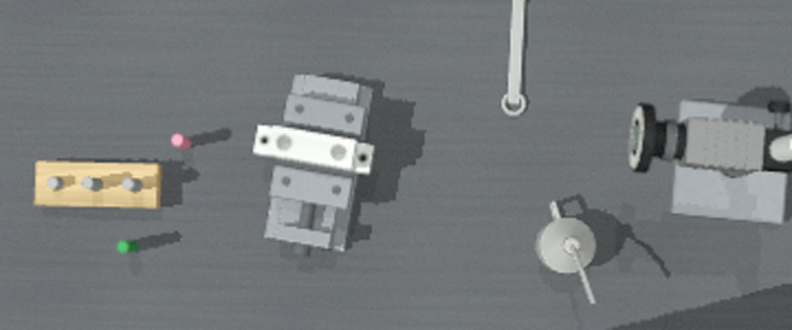

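View pics/side0c.png

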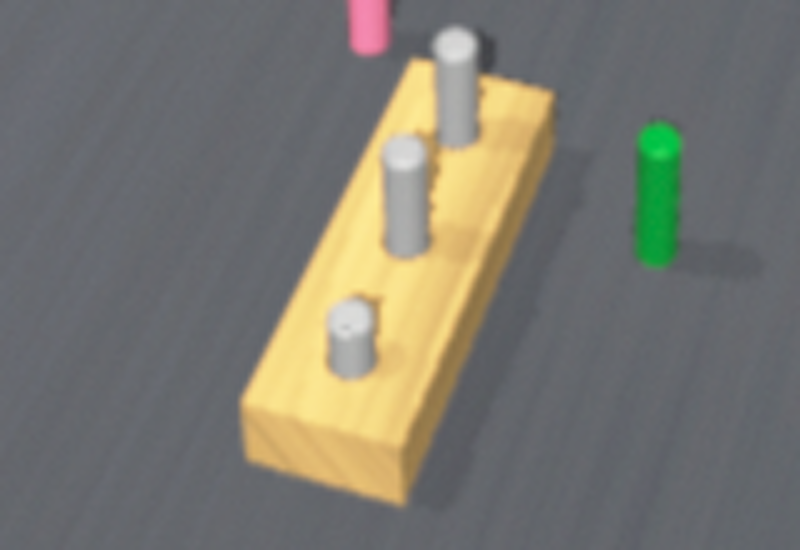

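```bash
python3 - <<'E'
import cv2
t=cv2.imread('pics/top0.png');s=cv2.imread('pics/side0.png')
def cr(im,x,y,w,h,f,n): cv2.imwrite('pics/'+n,cv2.resize(im[y:y+h,x:x+w],None,fx=f,fy=f,interpolation=cv2.INTER_CUBIC))
cr(t,235,205,80,75,8,'tb.png'); cr(t,140,235,80,45,8,'ts.png'); cr(s,270,260,120,90,6,'sb.png'); cr(s,335,100,90,130,5,'sl.png'); cr(t,400,210,110,80,7,'tl.png')
E
```

```text
(no output)
```

View pics/tb.png

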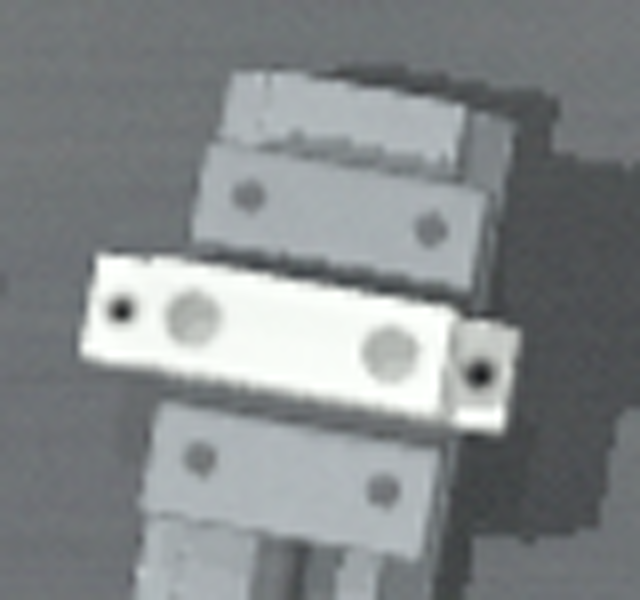

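View pics/ts.png

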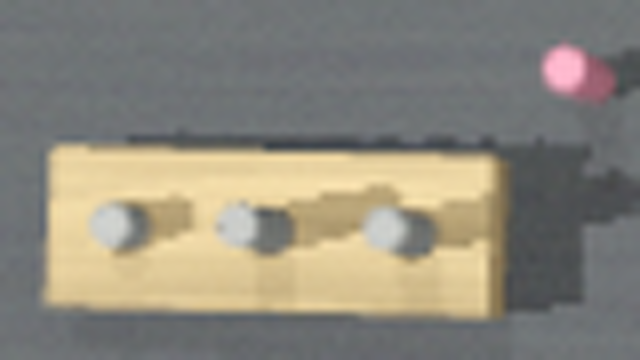

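View pics/sb.png

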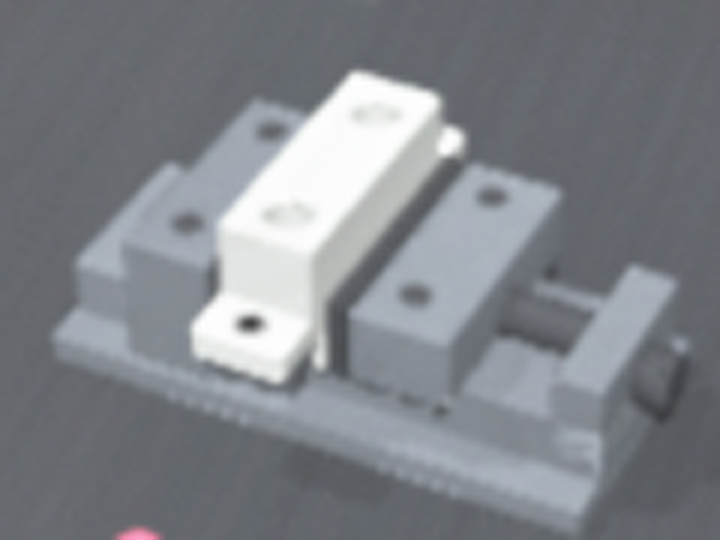

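View pics/sl.png

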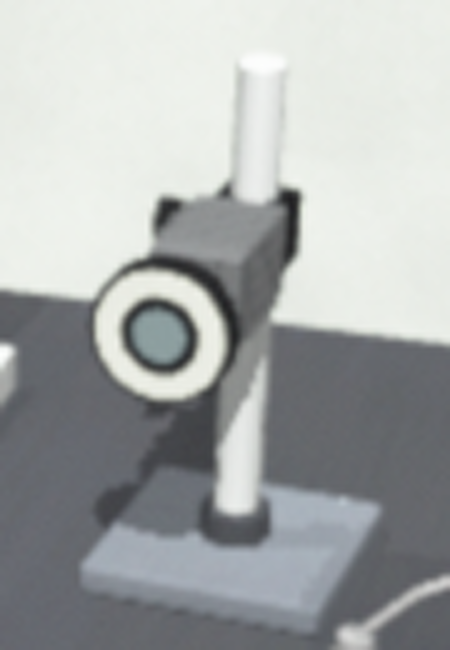

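View pics/tl.png

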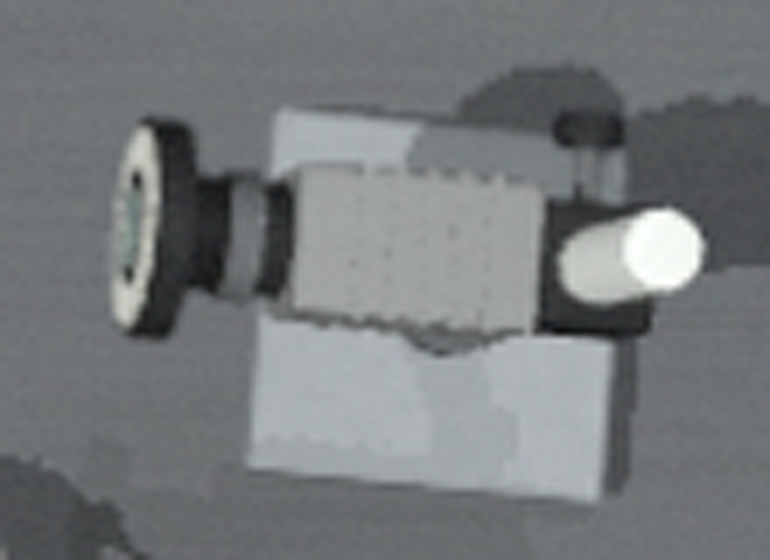

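```bash
cat > fit.py <<'E'
from h import *
import pickle
from scipy.optimize import least_squares
def up(p,f,ox,oy): return (p[0]+.5)/f-.5+ox,(p[1]+.5)/f-.5+oy
T=manip.camera('top');S=manip.camera('side')
tb=lambda x,y:(T,up((x,y),8,235,205)); ts=lambda x,y:(T,up((x,y),8,140,235)); sb=lambda x,y:(S,up((x,y),6,270,260))
sl=lambda x,y:(S,up((x,y),5,335,100)); tl=lambda x,y:(T,up((x,y),7,400,210)); ss=lambda x,y:(S,up((x,y),5,220,365))
def fit(obs,x0,extra=0,name=''):
    # obs: (local xyz or fn, (cam,px))
    def w(p,l):
        c,s=np.cos(p[2]),np.sin(p[2]); l=l(p) if callable(l) else l
        return [p[0]+c*l[0]-s*l[1],p[1]+s*l[0]+c*l[1],l[2]]
    f=lambda p:np.concatenate([(proj(c,w(p,l))[0]-np.array(px))*(1 if c is T else 1) for l,(c,px) in obs])
    r=least_squares(f,x0,loss='soft_l1'); print(name,np.round(r.x,4)); print(np.round(f(r.x).reshape(-1,2),1).tolist()); return r.x
E
cat > m1.py <<'E'
from fit import *
a=.028
st=fit([((.08,a,.03),ss(242,401)),((.08,-a,.03),ss(405,446)),((-.08,-a,.03),ss(553,95)),((-.08,a,.03),ss(412,59)),
 ((-.052,0,.075),ss(455,42)),((0,0,.075),ss(404,150)),((.052,0,.051),ss(350,315)),
 ((-.052,0,.075),ts(387,229)),((0,0,.075),ts(238,226)),((.052,0,.051),ts(117,226)),
 ((.08,a,.03),ts(50,146)),((.08,-a,.03),ts(45,303)),((-.08,a,.03),ts(503,155)),((-.08,-a,.03),ts(492,317))],[.5,.3,1.57],name='stand')
b=.052;k=.018;h=.094
br=fit([((0,-.034,h),tb(390,353)),((0,.034,h),tb(193,319)),((0,-.034,h),sb(376,114)),((0,.034,h),sb(288,213)),
 ((-k,.052,h),sb(312,253)),((k,.052,h),sb(219,222)),((-k,-.052,h),sb(440,97)),((k,-.052,h),sb(355,71)),
 ((0,-.063,.064),tb(480,374)),((0,.063,.064),tb(121,310)),((0,.063,.064),sb(250,323))],[.5,0,-.2],name='bar')
# insp: p=[x,y,yaw,zl]
f=.075
zl=lambda x,y:(lambda p:(x,y,p[3]))
ip=fit([(zl(0,.166),sl(161,335)),(zl(0,.166),tl(132,226)),((0,0,.315),sl(261,62)),((0,0,.315),tl(663,250)),
 ((-f,-f,.0),tl(632,490)) if 0 else ((0,0,.315),tl(663,250))],[.5,-.45,0,.25],name='insp')
for n,l in(('pinmid',(0,0)),('pinfar',(-.052,0))): print(n,st[0]+np.cos(st[2])*l[0],st[1]+np.sin(st[2])*l[0])
for y in(-.034,.034): print('bore',br[0]-np.sin(br[2])*y,br[1]+np.cos(br[2])*y)
c,s=np.cos(ip[2]),np.sin(ip[2]); d=.316; print('view',ip[0]-s*d,ip[1]+c*d,ip[3],'dir',-s,c)
oc=[r for r in manip.regions_of('oilcan_mid',T)][0]['at'];print('can',atz(T,oc,.06))
E
python3 m1.py
```

```text
stand [0.4727 0.3108 1.5903]
[[33.8, 8.9], [-31.1, -8.4], [-28.7, -7.6], [27.8, 5.9], [-0.2, -0.6], [0.4, -0.7], [1.3, -0.2], [-0.3, -0.9], [-0.2, -0.5], [-1.0, -0.1], [-0.3, 20.1], [0.6, -19.2], [-1.7, 19.0], [-0.2, -21.1]]
bar [ 0.5205  0.028  -0.1639]
[[-0.0, -0.3], [-0.0, -0.5], [0.2, -0.7], [0.3, -0.5], [-0.1, -0.0], [0.2, 0.3], [0.4, 0.0], [0.1, 0.2], [-0.4, -0.3], [-0.3, -0.4], [0.3, 0.2]]
insp [ 0.5147 -0.5161 -0.0808  0.2156]
[[0.0, -0.0], [-0.2, -0.0], [0.5, -0.6], [-0.0, -0.2], [-0.0, -0.2]]
pinmid 0.47268838860669293 0.31084126595406997
pinfar 0.47370269194204845 0.25885115931113367
bore 0.5149765143117643 -0.005591006471490155
bore 0.5260733473429663 0.061497444819902956
view 0.5402164715636644 -0.2010960799591308 0.21564370372523842 dir 0.08069504075273425 0.9967388376088867
can [ 0.40588019 -0.28869652  0.06      ]
```

```bash
sed -i 's/^a=.028/a=-.028/; s/ ((-f,-f,.0),tl(632,490)) if 0 .*\]/ (lambda p:(f,f,p[4]),tl(277,108)),(lambda p:(-f,f,p[4]),tl(250,467)),(lambda p:(-f,-f,p[4]),tl(600,500)),(lambda p:(f,f,p[4]),sl(82,572)),(lambda p:(-f,f,p[4]),sl(318,612)),(lambda p:(-f,-f,p[4]),sl(380,505))]/; s/,.25\],name/,.25,.01],name/; s/(f,f,p\[4\]),sl/(f,f,p[4]),sl/' m1.py; python3 m1.py; python3 - <<'E'
from h import *
from scipy.spatial.transform import Rotation as R
print(R.from_quat(manip.get_state()['tool_rot']).as_matrix().round(3))
E
```

```text
stand [0.4728 0.3112 1.5666]
[[0.4, 0.2], [-0.2, 0.2], [0.4, -0.7], [0.4, -0.3], [0.3, -0.3], [0.3, -0.5], [0.5, -0.2], [-0.5, -0.5], [-0.3, -0.5], [-1.1, -0.5], [0.1, -0.2], [0.0, -0.2], [-1.5, -0.2], [-0.7, -0.6]]
bar [ 0.5205  0.028  -0.1639]
[[-0.0, -0.3], [-0.0, -0.5], [0.2, -0.7], [0.3, -0.5], [-0.1, -0.0], [0.2, 0.3], [0.4, 0.0], [0.1, 0.2], [-0.4, -0.3], [-0.3, -0.4], [0.3, 0.2]]
[[ 0.944  0.33   0.   ]
 [ 0.33  -0.944  0.   ]
 [ 0.    -0.    -1.   ]]Traceback (most recent call last):
  File "m1.py", line 14, in <module>
    ip=fit([(zl(0,.166),sl(161,335)),(zl(0,.166),tl(132,226)),((0,0,.315),sl(261,62)),((0,0,.315),tl(663,250)),
     (lambda p:(f,f,p[4]),tl(277,108)),(lambda p:(-f,f,p[4]),tl(250,467)),(lambda p:(-f,-f,p[4]),tl(600,500)),(lambda p:(f,f,p[4]),sl(82,572)),(lambda p:(-f,f,p[4]),sl(318,612)),(lambda p:(-f,-f,p[4]),sl(380,505))],name='insp')
TypeError: fit() missing 1 required positional argument: 'x0'
```

```bash
python3 - <<'E'
s=open('m1.py').read()
s=s.replace("sl(380,505))],name='insp'","sl(380,505))],[.5,-.45,0,.25,.01],name='insp'")
open('m1.py','w').write(s)
E
cat > to.py <<'E'
import sys
from h import *
from scipy.spatial.transform import Rotation as R
x,y,z=map(float,sys.argv[1:4]); ya=float(sys.argv[4]) # tool y heading
s=manip.get_state();M=R.from_quat(s['tool_rot']).as_matrix()
d=M.T@(np.array([x,y,z])-s['tool_pos']); cur=np.arctan2(M[1,1],M[0,1])
t=-((ya-cur+np.pi)%(2*np.pi)-np.pi)
print('t',round(s['t'],2),'pos',s['tool_pos'].round(4),'yh',cur.round(4),'tilt',M[:,2].round(4),'w',round(s['width'],4),'F',s['wrist_force'].round(1))
print('shift',d.round(4),'turn',round(t,3),'q',s['joint_positions'].round(2))
E
python3 m1.py|sed -n '5,12p'; python3 to.py .38 -.1 .26 0 ; python3 to.py .4726 .2592 .2 0
```

```text
insp [ 0.5153 -0.5166 -0.0759  0.2154  0.0156]
[[0.1, -0.0], [-0.0, 0.1], [0.3, -0.6], [0.2, -0.4], [-0.4, -0.4], [-0.4, 0.1], [0.3, -0.2], [-0.6, -0.7], [0.4, 0.4], [0.7, 0.2]]
pinmid 0.4727537741067612 0.31121711806287017
pinfar 0.47253780262039324 0.25921756656175554
bore 0.5149765143117643 -0.005591006471490155
bore 0.5260733473429663 0.061497444819902956
view 0.5392998220391179 -0.20154159285282208 0.2153714353892032 dir 0.07581304858021187 0.9971220495330421
can [ 0.39681456 -0.29378323  0.06      ]
t 1.5 pos [ 0.1983 -0.5663  0.2356] yh -1.234 tilt [ 0.  0. -1.] w 0.0927 F [0.4 0.8 0.6]
shift [ 0.3256 -0.38   -0.0244] turn -1.234 q [-1.32  0.13  1.49  0.    1.52 -0.09]
t 1.5 pos [ 0.1983 -0.5663  0.2356] yh -1.234 tilt [ 0.  0. -1.] w 0.0927 F [0.4 0.8 0.6]
shift [ 0.5317 -0.6885  0.0356] turn -1.234 q [-1.32  0.13  1.49  0.    1.52 -0.09]
```

```bash
python3 -m inch '[[0.026,-0.03,-0.01,-0.12,0.06],[0.052,-0.06,-0.02,-0.24,0.06],[0.078,-0.09,-0.024,-0.36,0.06],[0.104,-0.12,-0.024,-0.48,0.06],[0.13,-0.152,-0.024,-0.6,0.06]]'; python3 to.py .4726 .2592 .2 0
```

```text
t: 1.92
tool_pos: [0.2712, -0.3786, 0.2601]
tool_rot: [0.891, 0.454, 0.0, 0.001]
wrist_force: [0.7, -0.1, 1.0]
width: 0.0644
t 1.92 pos [ 0.2712 -0.3786  0.2601] yh -0.6287 tilt [ 7.e-04 -1.e-03 -1.e+00] w 0.0644 F [ 0.7 -0.1  1. ]
shift [ 0.6343 -0.2123  0.0596] turn -0.629 q [-1.06 -0.25  1.81  0.    1.58 -0.43]
```

```bash
python3 -m inch '[[0.039,-0.013,0,-0.12,0.06],[0.078,-0.026,0,-0.24,0.06],[0.117,-0.039,0,-0.36,0.06],[0.156,-0.052,0,-0.48,0.06],[0.195,-0.065,0,-0.6,0.06]]'; python3 to.py .4726 .2592 .2 0
```

```text
t: 2.33
tool_pos: [0.3334, -0.1809, 0.2601]
tool_rot: [0.715, 0.699, 0.0, 0.001]
wrist_force: [0.9, 0.5, -0.0]
width: 0.0601
t 2.33 pos [ 0.3334 -0.1809  0.2601] yh -0.0234 tilt [ 0.0017 -0.0016 -1.    ] w 0.0601 F [ 0.9  0.5 -0. ]
shift [0.4433 0.1288 0.0597] turn -0.023 q [-0.63 -0.51  2.01 -0.    1.65 -0.61]
```

```bash
python3 to.py .4726 .2592 .2 0
```

```text
t 2.33 pos [ 0.3334 -0.1809  0.2601] yh -0.0234 tilt [ 0.0017 -0.0016 -1.    ] w 0.0601 F [ 0.9  0.5 -0. ]
shift [0.4433 0.1288 0.0597] turn -0.023 q [-0.63 -0.51  2.01 -0.    1.65 -0.61]
```

```bash
python3 -m inch '[[0.038,0.011,0,-0.02,0.06],[0.077,0.022,0,-0.02,0.06],[0.115,0.033,0,-0.02,0.06],[0.154,0.044,0,-0.02,0.06],[0.192,0.055,0,-0.02,0.06]]'; python3 -m inch '[[0.038,0.011,0,0,0.06],[0.077,0.022,0,0,0.06],[0.115,0.033,0,0,0.06],[0.154,0.044,0.0,0,0.06],[0.192,0.055,0,0,0.06]]';python3 to.py .4726 .2592 .15 0
```

```text
t: 2.75
tool_pos: [0.393, 0.0119, 0.2604]
tool_rot: [0.708, 0.706, 0.001, 0.002]
wrist_force: [0.7, -2.0, 0.0]
width: 0.0602
t: 3.17
tool_pos: [0.4487, 0.2061, 0.2605]
tool_rot: [0.708, 0.706, 0.001, 0.002]
wrist_force: [0.4, 0.2, -0.1]
width: 0.0596
t 3.17 pos [0.4487 0.2061 0.2605] yh -0.0027 tilt [ 0.0041 -0.0015 -1.    ] w 0.0596 F [ 0.4  0.2 -0.1]
shift [0.0533 0.0233 0.1105] turn -0.003 q [ 0.33 -0.17  1.74 -0.    1.57  0.33]
```

```bash
python3 -m inch '[[0.038,0.017,0.02,0,0.06],[0.0533,0.0233,0.05,0,0.05],[0.0533,0.0233,0.08,0,0.05],[0.0533,0.0233,0.11,0,0.05],[0.0533,0.0233,0.11,0,0.05]]';python3 to.py .4726 .2592 .058 0; python3 - <<'E'
from h import *
S=snap('side','s1.png')['pixels'];T=snap('top','t1.png')['pixels']
f=lambda im,x,y,w,h,k:cv2.resize(im[y:y+h,x:x+w,::-1],None,fx=k,fy=k,interpolation=cv2.INTER_CUBIC)
cv2.imwrite('pics/s1c.png',f(S,230,300,150,150,4))
cv2.imwrite('pics/t1c.png',f(T,130,220,100,75,7))
E
```

```text
t: 3.58
tool_pos: [0.4686, 0.258, 0.1434]
tool_rot: [0.708, 0.707, -0.004, -0.0]
wrist_force: [-1.1, -0.3, -0.9]
width: 0.05
t 3.58 pos [0.4686 0.258  0.1434] yh -0.0017 tilt [-0.006 -0.006 -1.   ] w 0.05 F [-1.1 -0.3 -0.9]
shift [0.0017 0.0045 0.0853] turn -0.002 q [ 0.41  0.03  1.77 -0.    1.35  0.41]
```

View pics/s1c.png

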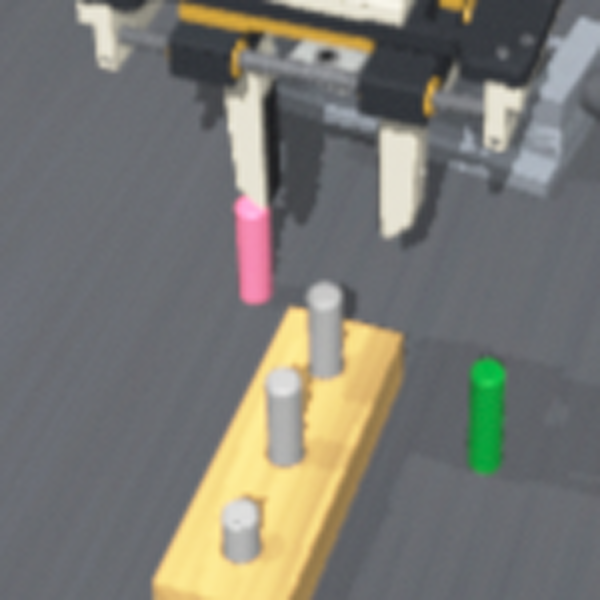

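The crop (4x, offset 230,300) shows the candidates in the side image: two long grey pins with tops at (311,372) and (301,394), the short grey pin at (290,428), the pink decoy at (293,352) and the green decoy at (352,392). I take the far long grey pin at (311,372) first; the jaws are open above it.

```bash
python3 to.py .4726 .2592 .058 0;python3 -m inch '[[0.002,0.004,0.03,0,0.05],[0.002,0.004,0.06,0,0.05],[0.002,0.004,0.075,0,0.05],[0.002,0.004,0.075,0,0.05]]';python3 to.py .4726 .2592 .058 0
```

```text
t 3.68 pos [0.4718 0.2588 0.1499] yh -0.0027 tilt [ 0.0014 -0.0026 -1.    ] w 0.05 F [0.8 0.1 0.4]
shift [0.0006 0.0007 0.0919] turn -0.003 q [ 0.41  0.02  1.76 -0.    1.36  0.41]
t: 4.02
tool_pos: [0.4752, 0.2598, 0.074]
tool_rot: [0.708, 0.706, -0.001, 0.001]
wrist_force: [-1.1, -0.4, 0.2]
width: 0.0498
t 4.02 pos [0.4752 0.2598 0.074 ] yh -0.0034 tilt [-6.0e-04 -3.6e-03 -1.0e+00] w 0.0498 F [-1.1 -0.4  0.2]
shift [-0.0006 -0.0026  0.016 ] turn -0.003 q [ 0.41  0.12  1.81 -0.    1.22  0.41]
```

```bash
python3 -m inch '[[-0.0005,-0.0025,0.01,0,0.05],[-0.0005,-0.0025,0.016,0,0.05],[-0.0005,-0.0025,0.016,0,0.03],[-0.0005,-0.0025,0.016,0,0.01],[-0.0005,-0.0025,0.016,0,0.01]]';python3 -m inch '[[0,0,0,0,0.01],[0,0,0,0,0.01],[0,0,0,0,0.01]]';python3 to.py .4726 .2592 .058 0
```

```text
t: 4.43
tool_pos: [0.4735, 0.2596, 0.0593]
tool_rot: [0.708, 0.706, -0.001, 0.001]
wrist_force: [0.3, -0.7, 0.8]
width: 0.0348
t: 4.68
tool_pos: [0.4734, 0.2598, 0.0597]
tool_rot: [0.708, 0.706, -0.001, 0.001]
wrist_force: [-5.8, 0.1, 3.7]
width: 0.0155
t 4.68 pos [0.4734 0.2598 0.0597] yh -0.0034 tilt [ 0.001  -0.0025 -1.    ] w 0.0155 F [-5.8  0.1  3.7]
shift [-0.0006 -0.0008  0.0017] turn -0.003 q [ 0.41  0.13  1.82 -0.    1.19  0.41]
```

```bash
python3 -m inch '[[0,0,-0.02,0,0.01],[0,0,-0.05,0,0.01],[0,0,-0.09,0,0.01],[0,0,-0.12,0,0.01],[0,0,-0.13,0,0.01]]';python3 to.py .515 -.0056 .19 -.164
```

```text
t: 5.1
tool_pos: [0.4757, 0.2612, 0.1958]
tool_rot: [0.708, 0.706, 0.003, 0.003]
wrist_force: [1.0, 0.2, 0.3]
width: 0.0153
t 5.1 pos [0.4757 0.2612 0.1958] yh -0.0034 tilt [ 8.3e-03  7.0e-04 -1.0e+00] w 0.0153 F [1.  0.2 0.3]
shift [-0.2667  0.0402  0.0059] turn 0.161 q [ 0.41 -0.01  1.71 -0.    1.44  0.41]
```

```bash
python3 -m inch '[[-0.035,0.005,0,0.04,0.01],[-0.07,0.011,0,0.08,0.01],[-0.11,0.017,0,0.12,0.01],[-0.15,0.023,0,0.16,0.01],[-0.187,0.028,0.0,0.16,0.01]]';python3 to.py .515 -.0056 .165 -.164
```

```text
t: 5.52
tool_pos: [0.5027, 0.0722, 0.1951]
tool_rot: [0.763, 0.646, 0.003, 0.002]
wrist_force: [1.4, 0.3, -1.8]
width: 0.0155
t 5.52 pos [0.5027 0.0722 0.1951] yh -0.1655 tilt [ 7.6e-03  4.0e-04 -1.0e+00] w 0.0155 F [ 1.4  0.3 -1.8]
shift [-0.0748  0.0248  0.0302] turn -0.002 q [ 0.04 -0.11  1.8   0.    1.44  0.21]
```

```bash
python3 -m inch '[[-0.035,0.012,0,0,0.01],[-0.06,0.02,0.005,0,0.01],[-0.075,0.025,0.012,0,0.01],[-0.075,0.025,0.022,0,0.01],[-0.075,0.025,0.025,0,0.01]]'; python3 -m inch '[[0,0,0,0,0.01],[0,0,0,0,0.01]]'
cat > look.py <<'E'
import sys
from h import *
n=sys.argv[1]
S=snap('side','s%s.png'%n);T=snap('top','t%s.png'%n)
f=lambda im,x,y,w,h,k:cv2.resize(im[y:y+h,x:x+w,::-1],None,fx=k,fy=k,interpolation=cv2.INTER_CUBIC)
a=f(S['pixels'],280,235,80,90,6); b=f(T['pixels'],235,195,80,90,3.5)
cv2.imwrite('pics/l%s.png'%n,np.hstack([a,np.vstack([b,np.zeros((540-b.shape[0],b.shape[1],3),np.uint8)])]))
E
python3 look.py 2; python3 to.py .515 -.0056 .165 -.164
```

```text
t: 5.93
tool_pos: [0.514, -0.0064, 0.1677]
tool_rot: [0.764, 0.645, 0.002, 0.001]
wrist_force: [-0.3, 0.1, -1.3]
width: 0.0156
t: 6.1
tool_pos: [0.5131, -0.0053, 0.1666]
tool_rot: [0.764, 0.646, 0.001, 0.0]
wrist_force: [-0.4, 0.1, -1.1]
width: 0.0156
t 6.2 pos [ 0.5139 -0.0053  0.1678] yh -0.1662 tilt [ 0.0043  0.0012 -1.    ] w 0.0151 F [ 0.1  0.1 -1.2]
shift [-0.0001  0.0011  0.0028] turn -0.002 q [-0.11 -0.07  1.81  0.    1.39  0.05]
```

View pics/l2.png

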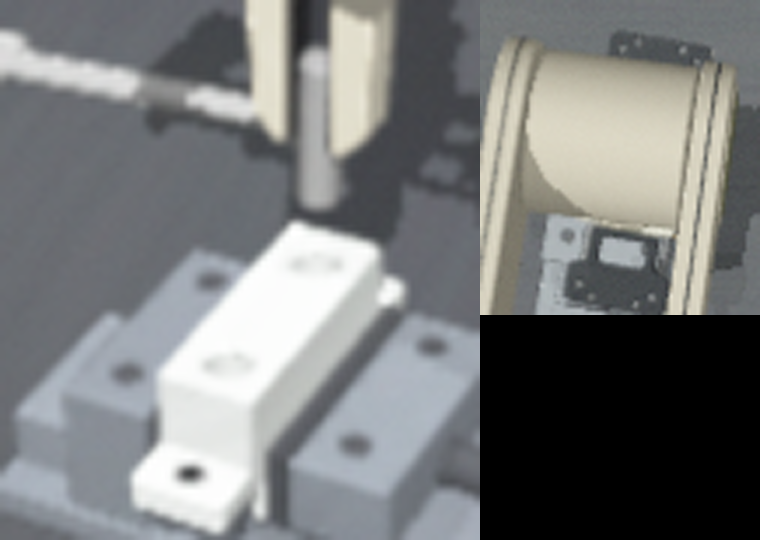

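```bash
cat > pb.py <<'E'
from h import *
c=manip.camera('side');s=manip.get_state();p=s['tool_pos']
def cp(u): return np.round((u-[280,235]+.5)*6-.5,1)
a=np.linspace(0,2*np.pi,60)
def circ(x,y,z,r=.0078):
    q=proj(c,np.c_[x+r*np.cos(a),y+r*np.sin(a),0*a+z]); return 'ctr',cp(proj(c,[x,y,z])[0]),'min',cp(q.min(0)),'max',cp(q.max(0))
print('bot',circ(p[0],p[1],p[2]-.0446)); print('top',circ(p[0],p[1],p[2]+.0154))
print('bore_a',cp(proj(c,[.515,-.0056,.094])[0]),'bore_b',cp(proj(c,[.5261,.0615,.094])[0]))
for d in((.001,0,0),(0,.001,0),(0,0,.001)): print(proj(c,p+d)[0]*6-proj(c,p)[0]*6)
E
python3 pb.py; python3 - <<'E'
import cv2
im=cv2.imread('pics/s2.png');cv2.imwrite('pics/s2z.png',cv2.resize(im[238:288,315:355],None,fx=12,fy=12,interpolation=cv2.INTER_CUBIC))
E
```

```text
bot ('ctr', array([319.2, 194. ]), 'min', array([297.7, 181.9]), 'max', array([340.8, 206.1]))
top ('ctr', array([319.6,  52.9]), 'min', array([297.4,  41.4]), 'max', array([341.7,  64.6]))
bore_a [316.9 259.7] bore_b [229.7 360.1]
[-2.6902044  -0.45170399]
[-0.83883012  1.43681705]
[ 0.00514811 -2.38404088]
```

View pics/s2z.png

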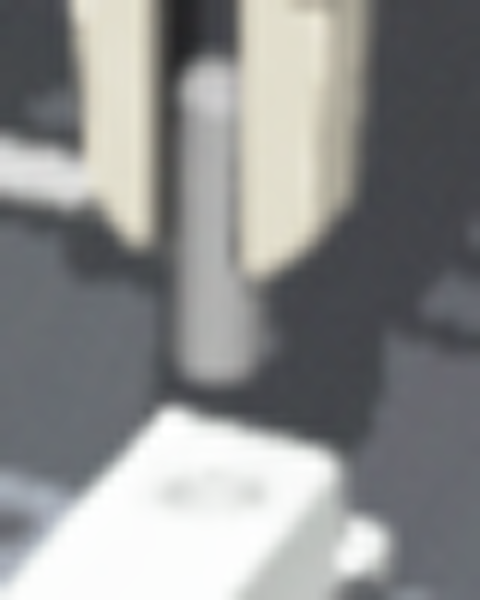

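```bash
python3 to.py .515 -.0056 .143 -.164; python3 -m inch '[[0,0.001,0.01,0,0.01],[0,0.001,0.02,0,0.01],[0,0.001,0.024,0,0.01],[0,0.001,0.024,0,0.01],[0,0.001,0.024,0,0.01]]'; python3 to.py .515 -.0056 .119 -.164
```

```text
t 6.25 pos [ 0.5141 -0.0054  0.1681] yh -0.1663 tilt [ 0.0049  0.0011 -1.    ] w 0.0155 F [ 0.4  0.8 -0.5]
shift [-0.0001  0.0008  0.0251] turn -0.002 q [-0.11 -0.07  1.81  0.    1.39  0.05]
t: 6.67
tool_pos: [0.5146, -0.0055, 0.1433]
tool_rot: [0.763, 0.646, 0.002, 0.001]
wrist_force: [0.7, -1.1, -0.4]
width: 0.0152
t 6.67 pos [ 0.5146 -0.0055  0.1433] yh -0.1661 tilt [ 0.0033  0.0012 -1.    ] w 0.0152 F [ 0.7 -1.1 -0.4]
shift [-0.0001  0.0003  0.0243] turn -0.002 q [-0.11 -0.04  1.84  0.    1.34  0.05]
```

Pin bottom is about 4 mm above the bar. Descending gently.

```bash
python3 -m inch '[[0,0.0005,0.004,0,0.01],[0,0.0005,0.008,0,0.01],[0,0.0005,0.01,0,0.01],[0,0.0005,0.01,0,0.01]]'; python3 to.py .515 -.0056 .119 -.164; python3 look.py 3
```

```text
t: 7.0
tool_pos: [0.5148, -0.0055, 0.1326]
tool_rot: [0.763, 0.646, 0.001, 0.0]
wrist_force: [0.1, 0.8, -1.3]
width: 0.0154
t 7.0 pos [ 0.5148 -0.0055  0.1326] yh -0.1662 tilt [ 0.0024  0.0013 -1.    ] w 0.0154 F [ 0.1  0.8 -1.3]
shift [-0.0001  0.0002  0.0136] turn -0.002 q [-0.11 -0.03  1.84  0.    1.32  0.05]
```

View pics/l3.png

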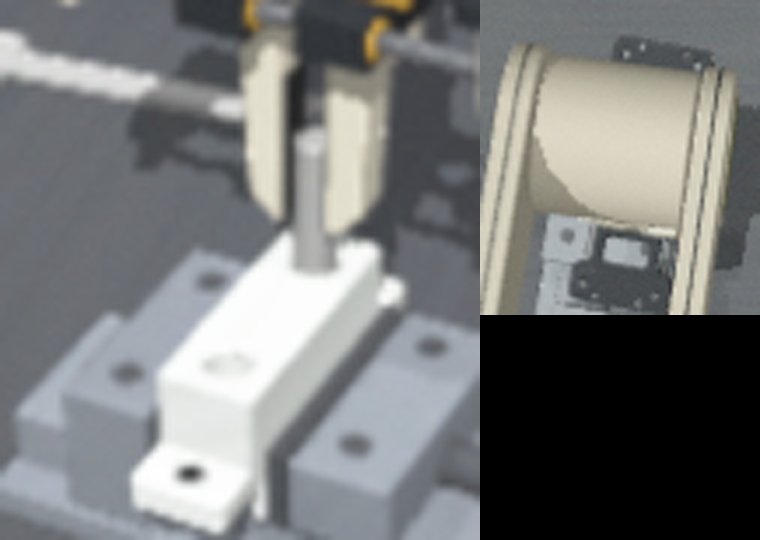

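The pin's foot at crop (316,268) sits in the far bore with no contact force. I go down further.

```bash
python3 -m inch '[[0,0,0.004,0,0.01],[0,0,0.008,0,0.01],[0,0,0.012,0,0.01],[0,0,0.012,0,0.01]]'; python3 -m inch '[[0,0,0,0,0.04],[0,0,0,0,0.05],[0,0,0,0,0.05],[0,0,0,0,0.05],[0,0,0,0,0.05]]'; python3 look.py 4;python3 to.py .515 -.0056 .119 -.164
```

```text
t: 7.43
tool_pos: [0.5146, -0.0054, 0.12]
tool_rot: [0.763, 0.646, 0.001, 0.0]
wrist_force: [-0.7, -0.4, -0.9]
width: 0.0153
t: 7.85
tool_pos: [0.5149, -0.0055, 0.1203]
tool_rot: [0.763, 0.646, 0.001, 0.0]
wrist_force: [0.5, 0.3, -0.3]
width: 0.0438
t 7.95 pos [ 0.5148 -0.0055  0.1202] yh -0.1662 tilt [ 0.0023  0.0014 -1.    ] w 0.0487 F [ 0.1  0.6 -0.3]
shift [-0.0001  0.0003  0.0012] turn -0.002 q [-0.11 -0.02  1.86  0.    1.3   0.05]
```

View pics/l4.png

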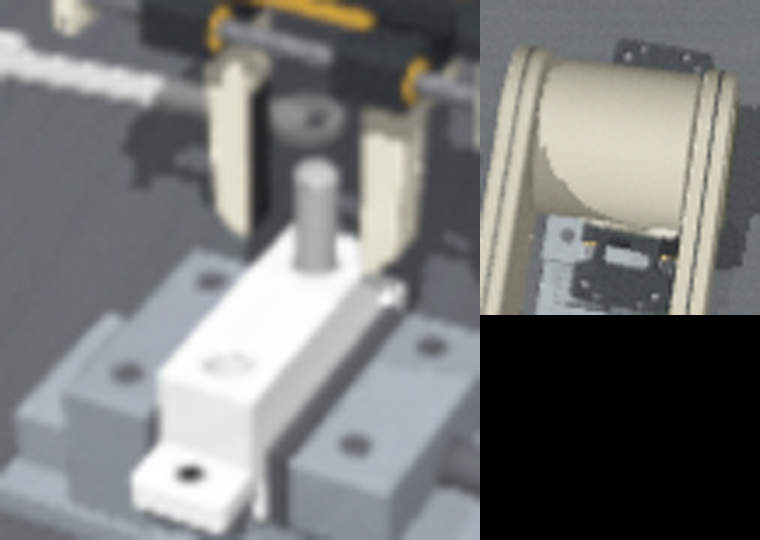

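First pin upright and home: its top is at crop (317,172), where 40 mm of exposed pin should put it (about 169). Back for the second.

```bash
python3 -m inch '[[0,0,-0.03,0,0.05],[0,0,-0.065,0,0.05],[0,0,-0.085,0,0.05]]';python3 to.py .4728 .3112 .13 -.003
```

```text
t: 8.2
tool_pos: [0.5154, -0.0057, 0.2084]
tool_rot: [0.763, 0.646, 0.002, 0.001]
wrist_force: [0.4, -0.0, 1.3]
width: 0.05
t 8.2 pos [ 0.5154 -0.0057  0.2084] yh -0.1662 tilt [ 0.005   0.0011 -1.    ] w 0.05 F [ 0.4 -0.   1.3]
shift [ 0.3053 -0.0948  0.0786] turn -0.163 q [-0.11 -0.09  1.76  0.    1.47  0.05]
```

```bash
python3 -m inch '[[0.038,-0.012,0,-0.04,0.05],[0.076,-0.024,0,-0.08,0.05],[0.114,-0.036,0,-0.12,0.05],[0.152,-0.048,0,-0.163,0.05],[0.19,-0.06,0,-0.163,0.05]]';python3 to.py .4728 .3112 .13 -.003
```

```text
t: 8.62
tool_pos: [0.4872, 0.1933, 0.2089]
tool_rot: [0.707, 0.707, 0.003, 0.002]
wrist_force: [1.7, 0.4, -0.3]
width: 0.0503
t 8.62 pos [0.4872 0.1933 0.2089] yh -0.001 tilt [ 0.0058  0.0013 -1.    ] w 0.0503 F [ 1.7  0.4 -0.3]
shift [ 0.1178 -0.015   0.079 ] turn 0.002 q [ 0.28 -0.07  1.74 -0.    1.46  0.28]
```

```bash
python3 -m inch '[[0.038,-0.005,0.01,0,0.05],[0.076,-0.01,0.03,0,0.05],[0.11,-0.014,0.05,0,0.05],[0.118,-0.015,0.075,0,0.05],[0.118,-0.015,0.085,0,0.05]]';python3 -m inch '[[0,0,0,0,0.05]]';python3 to.py .4728 .3112 .0596 -.003; python3 - <<'E'
from h import *
S=snap('side','s5.png')['pixels']
cv2.imwrite('pics/s5c.png',cv2.resize(S[340:460,240:380,::-1],None,fx=4,fy=4,interpolation=cv2.INTER_CUBIC))
E
```

```text
t: 9.03
tool_pos: [0.4703, 0.3132, 0.1205]
tool_rot: [0.706, 0.708, 0.001, 0.001]
wrist_force: [-0.2, -0.7, -0.8]
width: 0.0499
t: 9.12
tool_pos: [0.4686, 0.3124, 0.1177]
tool_rot: [0.706, 0.709, -0.002, 0.0]
wrist_force: [-0.0, -0.6, -0.0]
width: 0.0499
t 9.12 pos [0.4686 0.3124 0.1177] yh 0.004 tilt [-0.002  -0.0029 -1.    ] w 0.0499 F [-0.  -0.6 -0. ]
shift [-0.0011  0.0043  0.0581] turn 0.007 q [ 0.5   0.12  1.72 -0.    1.31  0.49]
```

View pics/s5c.png

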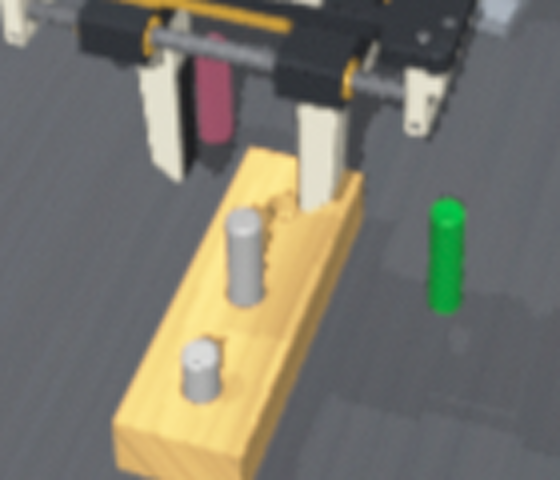

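The crop shows the remaining long pin at (244,222), between the jaws in x, and the short pin at (201,352), well clear. Descending on the long pin.

```bash
python3 -m inch '[[-0.001,0.004,0.02,0,0.05],[-0.001,0.004,0.038,0,0.05],[-0.001,0.004,0.045,0,0.05],[-0.001,0.004,0.045,0,0.05]]';python3 to.py .4728 .3112 .0596 -.003
```

```text
t: 9.5
tool_pos: [0.4724, 0.3098, 0.0728]
tool_rot: [0.706, 0.708, -0.002, -0.0]
wrist_force: [-0.4, 0.4, 0.7]
width: 0.0502
t 9.5 pos [0.4724 0.3098 0.0728] yh 0.0017 tilt [-0.0036 -0.0034 -1.    ] w 0.0502 F [-0.4  0.4  0.7]
shift [0.0014 0.0004 0.0132] turn 0.005 q [ 0.49  0.18  1.74 -0.    1.22  0.49]
```

```bash
python3 -m inch '[[0.0014,0,0.008,0,0.05],[0.0014,0,0.013,0,0.05],[0.0014,0,0.013,0,0.03],[0.0014,0,0.013,0,0.01],[0.0014,0,0.013,0,0.01]]';python3 -m inch '[[0,0,0,0,0.01],[0,0,0,0,0.01],[0,0,0,0,0.01],[0,0,0,0,0.01]]';python3 to.py .4728 .3112 .0596 -.003
```

```text
t: 9.92
tool_pos: [0.4728, 0.3114, 0.0605]
tool_rot: [0.706, 0.708, -0.002, 0.0]
wrist_force: [-0.1, -0.6, -0.4]
width: 0.0345
t: 10.25
tool_pos: [0.473, 0.3116, 0.0609]
tool_rot: [0.706, 0.708, -0.002, 0.0]
wrist_force: [0.1, 0.1, 1.2]
width: 0.0155
t 10.25 pos [0.473  0.3116 0.0609] yh 0.0019 tilt [-0.0021 -0.0026 -1.    ] w 0.0155 F [0.1 0.1 1.2]
shift [-0.0004 -0.0002  0.0013] turn 0.005 q [ 0.49  0.2   1.75 -0.    1.2   0.49]
```

```bash
python3 -m inch '[[0,0,-0.02,0,0.01],[0,0,-0.05,0,0.01],[0,0,-0.09,0,0.01],[0,0,-0.12,0,0.01],[0,0,-0.13,0,0.01]]';python3 to.py .5261 .0615 .17 -.164
```

```text
t: 10.67
tool_pos: [0.4756, 0.3132, 0.1969]
tool_rot: [0.706, 0.708, 0.002, 0.001]
wrist_force: [0.8, -0.2, -0.6]
width: 0.0154
t 10.67 pos [0.4756 0.3132 0.1969] yh 0.002 tilt [ 0.0049  0.0012 -1.    ] w 0.0154 F [ 0.8 -0.2 -0.6]
shift [-0.2518  0.0499  0.0269] turn 0.166 q [ 0.49  0.06  1.63 -0.    1.44  0.49]
```

```bash
python3 -m inch '[[-0.035,0.007,0,0.04,0.01],[-0.07,0.014,0,0.08,0.01],[-0.11,0.022,0,0.12,0.01],[-0.15,0.03,0,0.166,0.01],[-0.188,0.037,0,0.166,0.01]]';python3 to.py .5261 .0615 .17 -.164
```

```text
t: 11.08
tool_pos: [0.5125, 0.1234, 0.1959]
tool_rot: [0.763, 0.646, 0.002, 0.001]
wrist_force: [-0.2, -0.9, -0.7]
width: 0.0154
t 11.08 pos [0.5125 0.1234 0.1959] yh -0.1664 tilt [ 3.9e-03  8.0e-04 -1.0e+00] w 0.0154 F [-0.2 -0.9 -0.7]
shift [-0.0588  0.0236  0.0259] turn -0.002 q [ 0.14 -0.05  1.75  0.    1.44  0.31]
```

```bash
python3 -m inch '[[-0.035,0.014,0,0,0.01],[-0.055,0.022,0.006,0,0.01],[-0.059,0.0236,0.016,0,0.01],[-0.059,0.0236,0.024,0,0.01],[-0.059,0.0236,0.026,0,0.01]]'; python3 -m inch '[[0,0,0,0,0.01],[0,0,0,0,0.01]]'; python3 look.py 6; sed -i 's/\.0446/.0459/;s/\.0154/.0141/' pb.py; python3 pb.py; python3 to.py .5261 .0615 .15 -.164
```

```text
t: 11.5
tool_pos: [0.5245, 0.0619, 0.1669]
tool_rot: [0.764, 0.646, 0.0, -0.001]
wrist_force: [-0.2, 0.7, -1.2]
width: 0.0152
t: 11.67
tool_pos: [0.5236, 0.0634, 0.1659]
tool_rot: [0.763, 0.646, -0.0, -0.001]
wrist_force: [-0.3, 0.6, -0.9]
width: 0.0153
bot ('ctr', array([231.5, 299.9]), 'min', array([208.9, 286.6]), 'max', array([254. , 313.3]))
top ('ctr', array([229.1, 155.1]), 'min', array([205.9, 142.4]), 'max', array([252.4, 168. ]))
bore_a [316.9 259.7] bore_b [229.7 360.1]
[-2.80311114 -0.49837488]
[-0.95042249  1.58627483]
[-0.0397841 -2.4529857]
t 11.82 pos [0.5246 0.0629 0.1673] yh -0.1654 tilt [ 2.0e-04  1.5e-03 -1.0e+00] w 0.0153 F [-0.  -0.3 -0.5]
shift [-0.0011  0.0017  0.0173] turn -0.001 q [ 0.02 -0.02  1.77  0.    1.39  0.19]
```

View pics/l6.png

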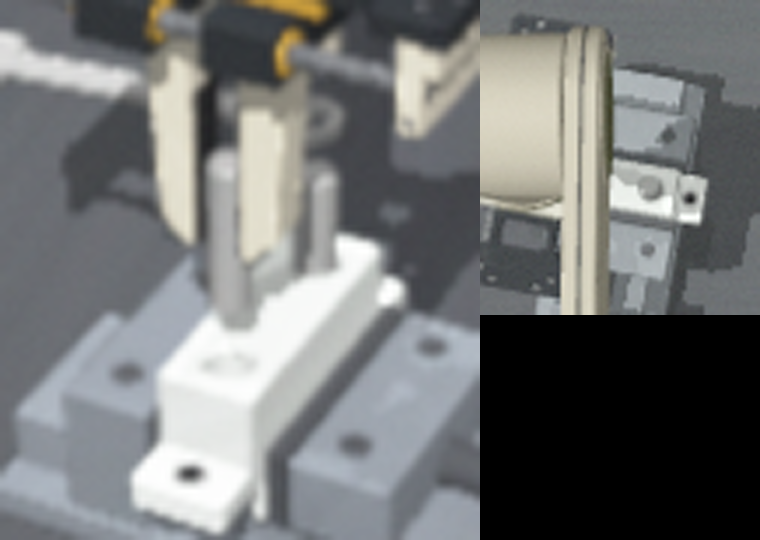

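```bash
python3 - <<'E'
import cv2
im=cv2.imread('pics/s6.png');cv2.imwrite('pics/s6z.png',cv2.resize(im[250:305,300:345],None,fx=12,fy=12,interpolation=cv2.INTER_CUBIC))
E
```

```text
(no output)
```

View pics/s6z.png

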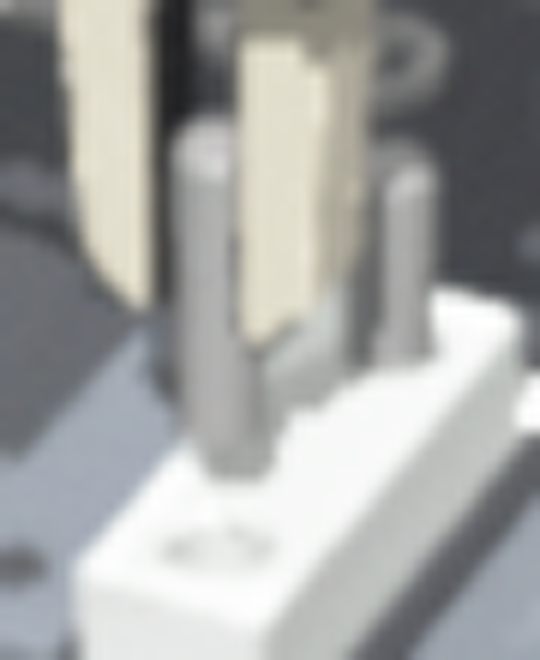

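```bash
cat > lk.py <<'E'
import sys
from h import *
S=snap('side','s%s.png'%sys.argv[1]);x,y=int(sys.argv[2]),int(sys.argv[3])
cv2.imwrite('pics/z%s.png'%sys.argv[1],cv2.resize(S['pixels'][y:y+55,x:x+45,::-1],None,fx=12,fy=12,interpolation=cv2.INTER_CUBIC))
s=manip.get_state();p=s['tool_pos'];print(p.round(4))
L=.0459
print('bot,top ctr', [np.round((proj(S,[p[0],p[1],p[2]+h])[0]-[x,y]+.5)*12-.5).tolist() for h in(-L,.06-L)])
E
python3 lk.py 7 300 250; python3 -m inch '[[0,0,0,0.12,0.01],[0,0,0,0.24,0.01],[0,0,0,0.36,0.01],[0,0,0,0.48,0.01],[0,0,0,0.6,0.01]]'; python3 -m inch '[[0,0,0,0.12,0.01],[0,0,0,0.24,0.01],[0,0,0,0.36,0.01],[0,0,0,0.48,0.01],[0,0,0,0.6,0.01]]';python3 -m inch '[[0,0,0,0,0.01],[0,0,0,0,0.01]]'; python3 lk.py 8 300 250
```

```text
[0.5247 0.0627 0.1674]
bot,top ctr [[223.0, 419.0], [218.0, 129.0]]
t: 12.28
tool_pos: [0.525, 0.0631, 0.168]
tool_rot: [0.921, 0.389, 0.001, -0.0]
wrist_force: [-0.7, -0.6, -1.2]
width: 0.0153
t: 12.7
tool_pos: [0.5253, 0.0635, 0.1685]
tool_rot: [0.995, 0.097, 0.001, -0.001]
wrist_force: [-0.2, -0.3, -0.8]
width: 0.0153
t: 12.87
tool_pos: [0.5256, 0.0638, 0.1691]
tool_rot: [0.995, 0.099, 0.002, -0.001]
wrist_force: [-0.8, 0.6, -0.1]
width: 0.0154
[0.5256 0.0637 0.169 ]
bot,top ctr [[217.0, 414.0], [212.0, 124.0]]
```

View pics/z7.png

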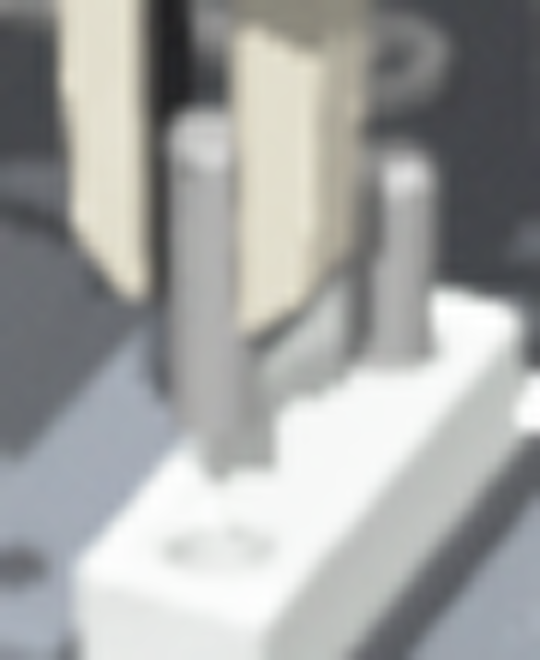

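View pics/z8.png

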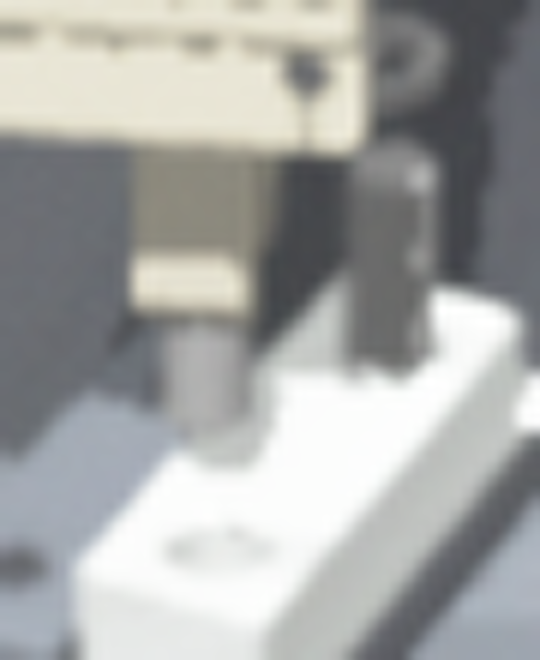

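The extra dark piece at z7 (250,460) is the pin's shadow on the bar. The pin's left edge, column 176 at row 350, matches the predicted 176, so the pin is vertical. I turn back and lower it.

```bash
python3 -m inch '[[0,0,0,-0.12,0.01],[0,0,0,-0.24,0.01],[0,0,0,-0.36,0.01],[0,0,0,-0.48,0.01],[0,0,0,-0.6,0.01]]'; python3 -m inch '[[0,0,0,-0.12,0.01],[0,0,0,-0.24,0.01],[0,0,0,-0.36,0.01],[0,0,0,-0.48,0.01],[0,0,0,-0.6,0.01]]';python3 to.py .5261 .0615 .145 -.164
```

```text
t: 13.33
tool_pos: [0.5256, 0.0639, 0.1691]
tool_rot: [0.919, 0.394, 0.002, -0.0]
wrist_force: [-0.1, 0.2, -0.8]
width: 0.0158
t: 13.75
tool_pos: [0.5257, 0.064, 0.1693]
tool_rot: [0.759, 0.651, 0.002, 0.001]
wrist_force: [-0.1, -0.6, -0.6]
width: 0.0153
t 13.75 pos [0.5257 0.064  0.1693] yh -0.1518 tilt [ 0.0038  0.0017 -1.    ] w 0.0153 F [-0.1 -0.6 -0.6]
shift [-0.0024  0.0007  0.0243] turn 0.012 q [ 0.02 -0.02  1.77  0.    1.39  0.17]
```

```bash
python3 -m inch '[[-0.0024,0.0007,0.01,0.012,0.01],[-0.0024,0.0007,0.02,0.012,0.01],[-0.0024,0.0007,0.024,0.012,0.01],[-0.0024,0.0007,0.024,0.012,0.01],[-0.0024,0.0007,0.024,0.012,0.01]]'; python3 to.py .5261 .0615 .135 -.164; python3 lk.py 9 300 250
```

```text
t: 14.17
tool_pos: [0.5255, 0.0615, 0.1444]
tool_rot: [0.763, 0.646, 0.001, 0.0]
wrist_force: [1.2, 0.7, 0.4]
width: 0.0154
t 14.17 pos [0.5255 0.0615 0.1444] yh -0.1652 tilt [ 0.0021  0.0016 -1.    ] w 0.0154 F [1.2 0.7 0.4]
shift [0.0001 0.0006 0.0094] turn -0.001 q [ 0.02 -0.    1.79  0.    1.35  0.18]
[0.5259 0.0615 0.145 ]
bot,top ctr [[220.0, 518.0], [216.0, 235.0]]
```

View pics/z9.png

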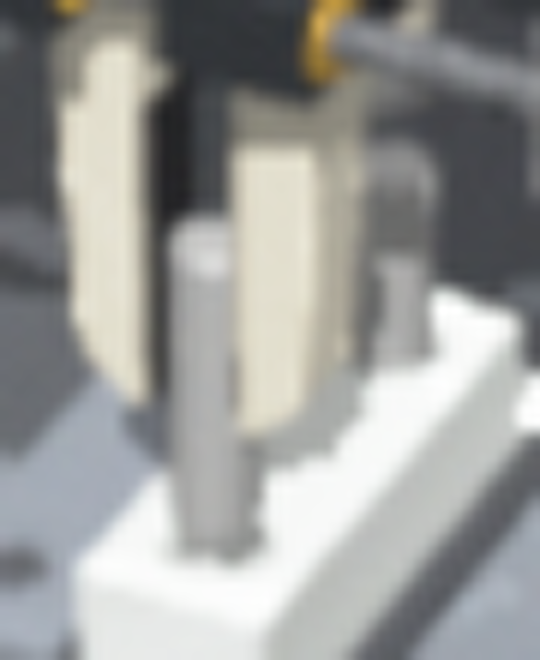

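The pin stands over the near bore: bottom at z9 (220,540), bore centre at (217,548). Lowering.

```bash
python3 -m inch '[[0,0,0.004,0,0.01],[0,0,0.008,0,0.01],[0,0,0.011,0,0.01],[0,0,0.011,0,0.01]]'; python3 to.py .5261 .0615 .122 -.164;  python3 -m inch '[[0,0,0.004,0,0.01],[0,0,0.008,0,0.01],[0,0,0.011,0,0.01],[0,0,0.012,0,0.01]]'; python3 to.py .5261 .0615 .122 -.164
```

```text
t: 14.55
tool_pos: [0.5255, 0.0615, 0.1331]
tool_rot: [0.763, 0.646, 0.001, 0.0]
wrist_force: [-0.3, -0.1, -0.7]
width: 0.0156
t 14.55 pos [0.5255 0.0615 0.1331] yh -0.165 tilt [ 0.0019  0.0016 -1.    ] w 0.0156 F [-0.3 -0.1 -0.7]
shift [0.     0.0006 0.0111] turn -0.001 q [0.02 0.01 1.8  0.   1.32 0.18]
t: 14.88
tool_pos: [0.525, 0.0616, 0.1202]
tool_rot: [0.763, 0.646, 0.001, -0.0]
wrist_force: [-1.2, -0.0, -1.1]
width: 0.0155
t 14.88 pos [0.525  0.0616 0.1202] yh -0.1651 tilt [ 9.0e-04  1.7e-03 -1.0e+00] w 0.0155 F [-1.2 -0.  -1.1]
shift [ 0.0001  0.0011 -0.0018] turn -0.001 q [0.02 0.02 1.82 0.   1.3  0.18]
```

```bash
python3 -m inch '[[0,0,0,0,0.04],[0,0,0,0,0.05],[0,0,0,0,0.05],[0,0,0,0,0.05],[0,0,0,0,0.05]]';python3 -m inch '[[0,0,-0.02,0,0.05],[0,0,-0.05,0,0.06],[0,0,-0.08,0,0.06],[0,0,-0.08,0,0.06]]'; python3 look.py 10; python3 to.py .5205 .028 .088 -.164
```

```text
t: 15.3
tool_pos: [0.5253, 0.0616, 0.1205]
tool_rot: [0.763, 0.646, 0.001, -0.0]
wrist_force: [-0.7, -0.6, -0.4]
width: 0.0441
t: 15.63
tool_pos: [0.5286, 0.0615, 0.2077]
tool_rot: [0.763, 0.646, 0.005, 0.003]
wrist_force: [1.7, -1.7, 0.8]
width: 0.0593
t 15.73 pos [0.5265 0.0615 0.2025] yh -0.165 tilt [ 0.0055  0.0017 -1.    ] w 0.0596 F [ 0.3  0.3 -0. ]
shift [-0.0343 -0.001   0.1144] turn -0.001 q [ 0.02 -0.05  1.73  0.    1.45  0.18]
```

View pics/l10.png

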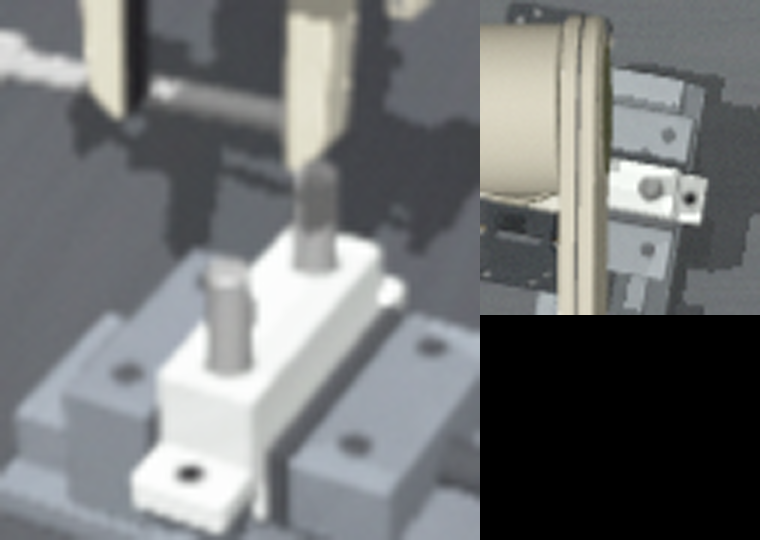

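Both pins are upright and equally seated: tops at crop (226,270) and (318,172), feet in the bores. Next is the bar grasp, midway between the pins.

```bash
python3 -m inch '[[-0.02,-0.001,0,0,0.06],[-0.034,-0.001,0.01,0,0.06],[-0.034,-0.001,0.04,0,0.06],[-0.034,-0.001,0.065,0,0.06],[-0.034,-0.001,0.075,0,0.06]]';python3 -m inch '[[0,0,0,0,0.06]]';python3 to.py .5205 .028 .088 -.164
```

```text
t: 16.15
tool_pos: [0.5171, 0.0281, 0.1223]
tool_rot: [0.763, 0.646, 0.0, -0.001]
wrist_force: [-1.3, 0.3, -0.4]
width: 0.0598
t: 16.23
tool_pos: [0.5148, 0.0282, 0.1189]
tool_rot: [0.763, 0.646, -0.002, -0.003]
wrist_force: [0.7, 0.5, -0.1]
width: 0.0604
t 16.23 pos [0.5148 0.0282 0.1189] yh -0.1657 tilt [-0.0072  0.0023 -1.    ] w 0.0604 F [ 0.7  0.5 -0.1]
shift [0.0008 0.0059 0.0309] turn -0.002 q [-0.05 -0.    1.85  0.    1.31  0.12]
```

```bash
python3 -m inch '[[0,0.005,0,0,0.06],[0,0.005,0,0,0.06],[0,0.005,0,0,0.06]]';python3 to.py .5205 .028 .088 -.164
```

```text
t: 16.48
tool_pos: [0.5208, 0.0274, 0.1201]
tool_rot: [0.763, 0.646, -0.001, -0.003]
wrist_force: [-0.4, -0.8, 0.7]
width: 0.0598
t 16.48 pos [0.5208 0.0274 0.1201] yh -0.1655 tilt [-0.0056  0.0023 -1.    ] w 0.0598 F [-0.4 -0.8  0.7]
shift [ 0.0005 -0.0002  0.0321] turn -0.002 q [-0.05  0.01  1.83  0.    1.31  0.12]
```

```bash
python3 -m inch '[[0,0,0.01,0,0.06],[0,0,0.02,0,0.06],[0,0,0.028,0,0.06],[0,0,0.032,0,0.06],[0,0,0.032,0,0.06]]';python3 to.py .5205 .028 .088 -.164; python3 look.py 11
```

```text
t: 16.9
tool_pos: [0.5193, 0.0275, 0.0862]
tool_rot: [0.763, 0.646, -0.002, -0.004]
wrist_force: [0.2, -0.6, -0.1]
width: 0.0596
t 16.9 pos [0.5193 0.0275 0.0862] yh -0.1655 tilt [-0.0085  0.0024 -1.    ] w 0.0596 F [ 0.2 -0.6 -0.1]
shift [ 0.0007  0.0011 -0.0018] turn -0.001 q [-0.05  0.05  1.86  0.    1.24  0.12]
```

View pics/l11.png

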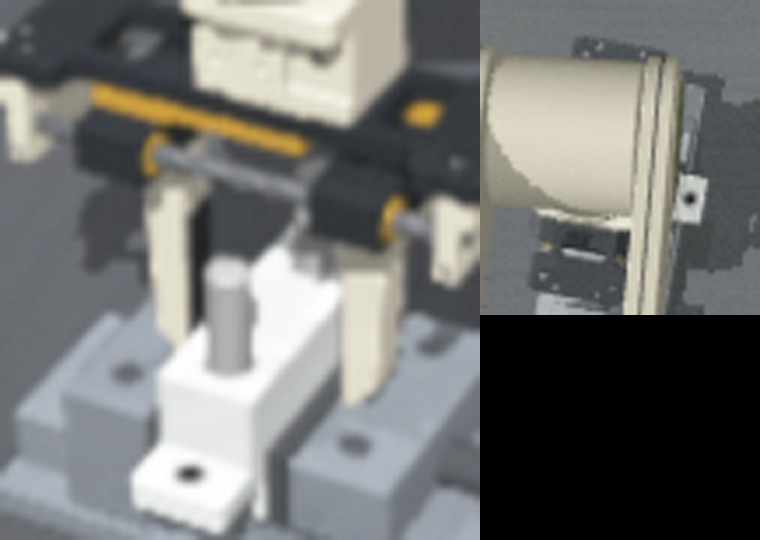

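```bash
python3 -m inch '[[0.0005,0.001,-0.0015,0,0.05],[0.0005,0.001,-0.0015,0,0.04],[0.0005,0.001,-0.0015,0,0.025],[0.0005,0.001,-0.0015,0,0.02],[0.0005,0.001,-0.0015,0,0.02]]';python3 -m inch '[[0,0,0,0,0.02],[0,0,0,0,0.02],[0,0,0,0,0.02],[0,0,0,0,0.02]]';python3 to.py .5205 .028 .088 -.164
```

```text
t: 17.42
tool_pos: [0.5212, 0.0279, 0.0895]
tool_rot: [0.763, 0.646, -0.002, -0.003]
wrist_force: [-2.3, 0.4, 3.4]
width: 0.0354
t: 17.75
tool_pos: [0.5212, 0.0279, 0.0895]
tool_rot: [0.763, 0.646, -0.002, -0.003]
wrist_force: [-1.0, -0.7, 0.5]
width: 0.0361
t 17.75 pos [0.5212 0.0279 0.0895] yh -0.1654 tilt [-0.0067  0.0024 -1.    ] w 0.0361 F [-1.  -0.7  0.5]
shift [-0.     -0.0007  0.0015] turn -0.001 q [-0.05  0.05  1.85  0.    1.25  0.12]
```

```bash
python3 -m inch '[[0,0,-0.005,0,0.02],[0,0,-0.012,0,0.02],[0,0,-0.022,0,0.02],[0,0,-0.034,0,0.02],[0,0,-0.046,0,0.02]]';python3 look.py 12; python3 to.py .5205 .028 .088 -.164
```

```text
t: 18.17
tool_pos: [0.5214, 0.0277, 0.1367]
tool_rot: [0.763, 0.646, -0.002, -0.003]
wrist_force: [0.6, -0.3, -6.4]
width: 0.0357
t 18.27 pos [0.5237 0.0277 0.1392] yh -0.1654 tilt [-0.0011  0.0022 -1.    ] w 0.0358 F [ 1.2 -0.1 -5.6]
shift [-0.0003 -0.0031  0.0512] turn -0.001 q [-0.05 -0.01  1.81  0.    1.34  0.12]
```

View pics/l12.png

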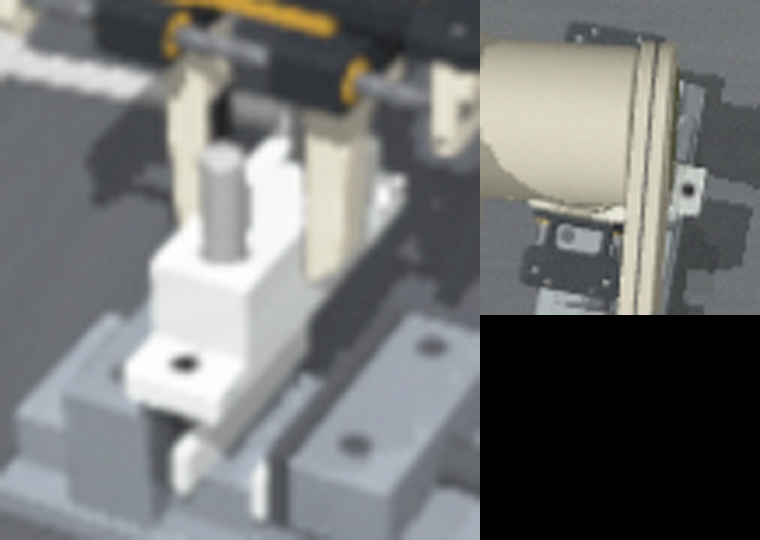

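The bar lifts cleanly, with about 6 N of weight on the wrist. Going up, then turning.

```bash
python3 -m inch '[[0,0,-0.015,0,0.02],[0,0,-0.035,0,0.02],[0,0,-0.06,0,0.02],[0,0,-0.08,0.06,0.02],[0,0,-0.095,0.12,0.02]]';python3 to.py .5393 -.2015 .232 -1.649;python3 -m inch '[[0,0,0,0.08,0.02],[0,0,0,0.17,0.02],[0,0,0,0.26,0.02],[0,0,0,0.36,0.02],[0,0,0,0.46,0.02]]';python3 -m inch '[[0,0,0,0.1,0.02],[0,0,0,0.2,0.02],[0,0,0,0.3,0.02],[0,0,0,0.4,0.02],[0,0,0,0.5,0.02]]';python3 to.py .5393 -.2015 .235 -1.649
```

```text
t: 18.68
tool_pos: [0.5244, 0.0274, 0.2365]
tool_rot: [0.801, 0.598, 0.001, -0.0]
wrist_force: [0.6, -0.3, -5.9]
width: 0.0357
t 18.68 pos [0.5244 0.0274 0.2365] yh -0.288 tilt [ 0.0014  0.0021 -1.    ] w 0.0357 F [ 0.6 -0.3 -5.9]
shift [-0.2153  0.0793  0.0041] turn 1.361 q [-0.05 -0.07  1.7   0.    1.52  0.24]
t: 19.1
tool_pos: [0.5243, 0.0274, 0.2365]
tool_rot: [0.918, 0.398, 0.001, -0.001]
wrist_force: [0.1, -1.0, -7.3]
width: 0.036
t: 19.52
tool_pos: [0.5242, 0.0275, 0.2364]
tool_rot: [0.988, 0.156, 0.001, -0.001]
wrist_force: [0.4, -0.5, -6.7]
width: 0.0359
t 19.52 pos [0.5242 0.0275 0.2364] yh -1.2577 tilt [ 0.0012  0.0021 -1.    ] w 0.0359 F [ 0.4 -0.5 -6.7]
shift [-0.0562  0.2225  0.0009] turn 0.391 q [-0.05 -0.07  1.7   0.    1.52  1.21]
```

```bash
python3 -m inch '[[0,0.01,0,0.1,0.02],[-0.005,0.03,0,0.2,0.02],[-0.013,0.055,0,0.3,0.02],[-0.02,0.08,0,0.39,0.02],[-0.025,0.1,0,0.39,0.02]]';python3 to.py .5393 -.2015 .235 -1.649;
```

```text
t: 19.93
tool_pos: [0.531, -0.077, 0.2361]
tool_rot: [0.999, -0.041, 0.001, -0.001]
wrist_force: [0.1, -0.3, -6.5]
width: 0.0358
t 19.93 pos [ 0.531  -0.077   0.2361] yh -1.6538 tilt [ 0.0011  0.0015 -1.    ] w 0.0358 F [ 0.1 -0.3 -6.5]
shift [0.0186 0.1234 0.0009] turn -0.005 q [-0.24 -0.04  1.67  0.    1.52  1.41]
```

```bash
python3 -m inch '[[0.002,0.02,0,0,0.02],[0.006,0.04,0,0,0.02],[0.01,0.06,0,0,0.02],[0.014,0.08,0,0,0.02],[0.016,0.095,0,0,0.02]]';python3 -m inch '[[0,0,0,0,0.02],[0,0,0,0,0.02],[0,0,0,0,0.02]]';python3 to.py .5393 -.2015 .232 -1.649;python3 - <<'E'
from h import *
for n in('side','top'): 
    c=snap(n,n+'13.png')
    for t in('bar','lens'): print(n,t,[(round(r['p'],2),np.round(r['at']).tolist()) for r in manip.regions_of(t,c)][:2])
s=cv2.imread('pics/side13.png')[90:250,300:440];t=cv2.imread('pics/top13.png')[180:300,330:500]
cv2.imwrite('pics/s13.png',cv2.resize(s,None,fx=3.7,fy=3.7,interpolation=2)); cv2.imwrite('pics/t13.png',cv2.resize(t,None,fx=4,fy=4,interpolation=2))
E
```

```text
t: 20.35
tool_pos: [0.539, -0.1747, 0.2358]
tool_rot: [0.999, -0.042, 0.001, -0.001]
wrist_force: [-0.2, -0.0, -6.5]
width: 0.0359
t: 20.6
tool_pos: [0.5389, -0.1742, 0.2355]
tool_rot: [0.999, -0.042, 0.0, -0.001]
wrist_force: [-0.4, -0.2, -6.7]
width: 0.0357
t 20.6 pos [ 0.5389 -0.1742  0.2355] yh -1.6547 tilt [ 6.0e-04  1.8e-03 -1.0e+00] w 0.0357 F [-0.4 -0.2 -6.7]
shift [0.0027 0.0272 0.0035] turn -0.006 q [-0.4   0.04  1.58  0.    1.52  1.25]
side bar [(0.71, [346.0, 198.0])]
side lens [(0.75, [375.0, 159.0])]
top bar [(0.54, [344.0, 256.0])]
top lens [(0.94, [454.0, 244.0])]
```

View pics/s13.png

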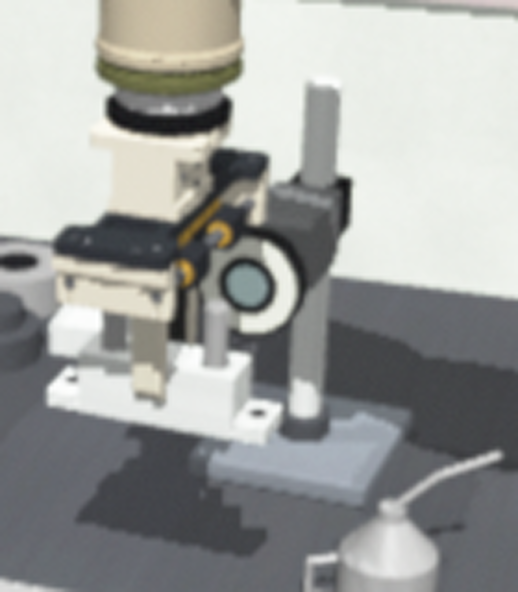

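View pics/t13.png

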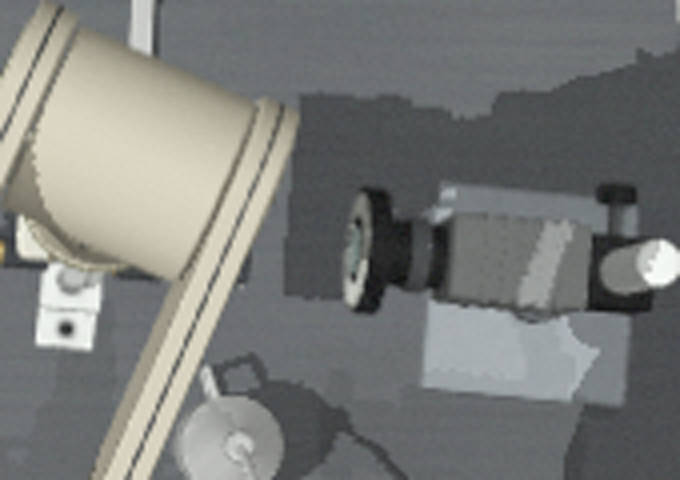

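Both views show the bar level with pins up, long side towards the lens and 27 mm short of the viewing point. Final approach.

```bash
python3 -m inch '[[0.001,0.007,0.001,-0.005,0.02],[0.002,0.014,0.002,-0.005,0.02],[0.0025,0.021,0.003,-0.005,0.02],[0.0027,0.026,0.0035,-0.005,0.02],[0.0027,0.0272,0.0035,-0.005,0.02]]';python3 -m inch '[[0,0,0,0,0.02],[0,0,0,0,0.02],[0,0,0,0,0.02]]';python3 to.py .5393 -.2015 .232 -1.649
cat > chk.py <<'E'
from fit import *
from scipy.spatial.transform import Rotation as R
for n,c in(('side',S),('top',T)): cv2.imwrite('pics/%s14.png'%n,c['pixels'][:,:,::-1])
s=manip.get_state();print(s['qvel'].round(3))
im=S['pixels'][150:230,300:400,::-1].copy()
cv2.imwrite('pics/z14.png',cv2.resize(im,None,fx=7,fy=7,interpolation=2))
p=s['tool_pos'];M=R.from_quat(s['tool_rot']).as_matrix();bx=M[:,1];by=-M[:,0];cz=p+np.array([0,0,-.0165])
def P(l): q=cz+bx*l[0]+by*l[1]+np.array([0,0,l[2]]);return np.round((proj(S,q)[0]-[300,150]+.5)*7-.5).tolist()
for l in((.018,.052,.021),(-.018,.052,.021),(.018,-.052,.021),(-.018,-.052,.021),(.0,.063,-.009),(0,-.063,-.009),(0,.034,.061),(0,-.034,.061)): print(l,P(l))
E
python3 chk.py
```

```text
t: 21.32
tool_pos: [0.5392, -0.2027, 0.2319]
tool_rot: [0.999, -0.04, 0.0, -0.0]
wrist_force: [0.1, 0.7, -6.5]
width: 0.0357
t: 21.57
tool_pos: [0.5392, -0.2027, 0.2319]
tool_rot: [0.999, -0.04, 0.0, -0.001]
wrist_force: [0.5, -0.1, -6.6]
width: 0.0362
t 21.57 pos [ 0.5392 -0.2027  0.2319] yh -1.6501 tilt [ 5.0e-04  1.1e-03 -1.0e+00] w 0.0362 F [ 0.5 -0.1 -6.6]
shift [-0.     -0.0012 -0.0001] turn -0.001 q [-0.45  0.07  1.56  0.    1.51  1.2 ]
[ 0.001 -0.001 -0.001 -0.002 -0.001 -0.001]
(0.018, 0.052, 0.021) [497.0, 227.0]
(-0.018, 0.052, 0.021) [463.0, 269.0]
(0.018, -0.052, 0.021) [213.0, 179.0]
(-0.018, -0.052, 0.021) [173.0, 219.0]
(0.0, 0.063, -0.009) [508.0, 333.0]
(0, -0.063, -0.009) [165.0, 273.0]
(0, 0.034, 0.061) [433.0, 129.0]
(0, -0.034, 0.061) [242.0, 98.0]
```

View pics/z14.png

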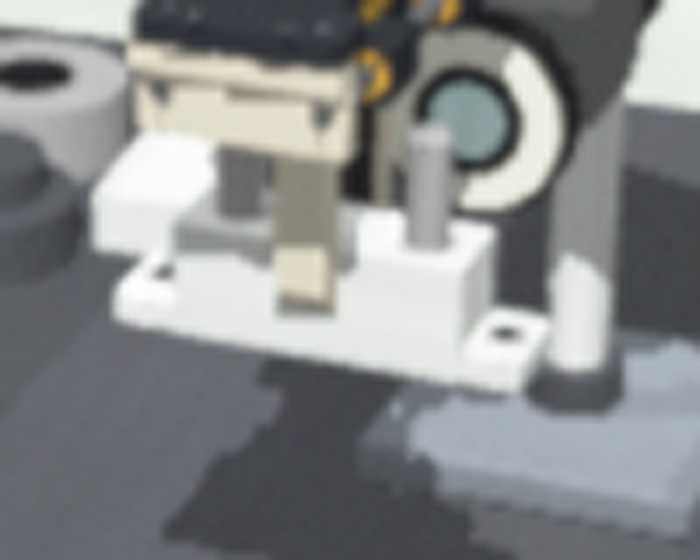

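Predicted and seen points agree within about 4 px at 7x: corners at (497,228) and (463,270), lug hole (507,333), pin top (431,132). The arm is at rest, so I hand in.

```bash
python3 -c "
from plant import manip
print(manip.close_job()); print(manip.get_state()['t'])"
```

```text
the job is handed in; nothing more can be done
None
the job is handed in; nothing more can be done
```

I put both long steel pins into the bar's bores while it lay in the vise. Then I lifted the bar out, turned it and handed the job in at about 22 s of the 69 s, still holding it at the viewing point. The hand-in gave no verdict.

**Last checks before hand-in:**
- **Position:** the tool was within about 1.2 mm of its target in front of the lens. I had placed the viewing point from the pictures, fitting to under 1 pixel.
- **Attitude:** heading was within 0.001 rad and tilt about 0.001 rad.
- **Grip:** the joints were still, the fingers were closed at 36 mm, and the wrist carried about 6.6 N.
- **Picture:** the bar's near corners, a lug hole and the near pin's top were within about 1 pixel of where they should appear. Both pins looked seated and upright after insertion. In the last picture the far pin is partly hidden by the gripper.
- **Bystanders:** I never approached the short pin, spanner, oil can or camera, and no unexpected forces showed. I did not re-measure them at the end.

**One disagreement on the way:** the second pin looked tilted by about 0.1 rad as it hung over its bore. A second view with the tool turned showed that this was its shadow on the bar, and it went in with no contact force.

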